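# Space, key and pin a short crank arm on the inclined crank jig

## Robot

A 6-joint arm with a two-finger parallel gripper is mounted at the origin on a cart in front of the work surface, level with it; the furniture and walls round the work are solid. World frame = base frame: x ahead of the robot, y to its left, z up, the work surface at z = 0. Lengths are in m, angles in rad, forces in N, time in s.
With the tool pointing down it reaches from about 0.35 to 0.725 m from the base axis. Payload 6 kg.
Tool frame: the origin (TCP) lies midway between the tips of the shut fingers; the grasp point (between the pads) lies bot.tcp_to_grasp behind it (bot.tcp_to_grasp is the distance from the TCP to the grasp point, in m); z points along the fingers, y is the direction in which the jaws open and shut (so a half turn about z gives the same grasp; the last joint's range is limited). The gripper opens to 85 mm and grips with 20 to 120 N. Pads are 22 mm wide; open, the fingers measure 114 mm over their backs; the gripper's body (76 mm by 85 mm) begins 54 mm behind the grasp point. The pads swing forward as they close: fully open they stand 13 mm farther back than shut.
Start: joints at [1.496, 0.04, 0.085, 0, -1.615, -0.334], TCP at [0.238, 0.551, 0.196] pointing down, gripper open.
Joint ranges: [-2.56, 2.56], [-1.29, 2.01], [-1.08, 1.49], [-3.29, 1.98], [-2.81, -0.18], [-2.99, 2.99]. Speed limits (rad/s): [2.57, 2.57, 3.01, 3.14, 3.14, 3.14].

## Interface

Orientations are given as a 3x3 rotation matrix whose columns are the frame's x, y, z axes.
In Python, from bench import bot, vision gives the robot as it stands.
- The arm moves only by the tool arm_command, never from a script. Its argument "moves" is a list of rows, each an object with "translation": the shift along the world's x, y, z in m, a list of three; "turn": the turn, a rotation vector about the world's x, y, z in rad, a list of three; "grip": the opening, from -1 (shut) to 1 (fully open), so that 0 is half open. In form: [{"translation": [tx, ty, tz], "turn": [wx, wy, wz], "grip": grip}, ...]. A call has 1 to 5 rows; each row is the pose to reach, as a shift and turn from the pose commanded when the call began; what a row does not reach only later rows make up. A row lasts 1/12 s, in which the tool goes at most 41.7 mm and 7.16 degrees, less where a joint would pass 70% of its speed; a pose out of reach is approached as far as the arm can. A call with a gripper value outside its range is refused whole. The fingers move at their own pace and stop on an object; "newtons" is the grip in N (left out, the last holds). Time passes only in rows, so rows that repeat a pose let the fingers close. It gives the time, the measured TCP pose, the force and the opening at its end, in the units of the state.
- bot.sense(): the state, without advancing time (a new reading comes with each control period).
- vision.read_camera(name): name is "side" or "top" or "wrist"; returns a dict with "img" (400x640x3 uint8, blue, green, red), "depth" (400x640 float32, m along the optical axis (not along the pixel's ray), 0 where there is no reading), "fov_y" (degrees; the focal length in pixels is half the picture's height over the tangent of half this angle, whatever the lens; pixels are square), "cx", "cy" (the principal point, pixels), "rvec" (rotation vector, rad) and "tvec" (3), from world to camera coordinates, as OpenCV has them. Camera axes: x right, y down, z forward; pixel columns grow to the right and rows downward; lengths in m; the calibration is good to about 2 mm. A picture is of the moment at which its call begins.
- bot.close_job(): hands the job in, once; it reports no verdict.
The state is a dict: "time": time; "q": joint angles; "qd": joint speeds; "joint_efforts": joint torques, N m; "position": TCP position; "eef_rot": TCP orientation; "wrist_force": force on the tool from outside, world axes, zero at the start; "torque": the same for the moment, N m; "grip_width": opening from 0.0 (shut) to 1.0 (fully open).
Only numpy, scipy, OpenCV 4.12 (cv2) and the standard library are available. Lean on these libraries where they do the work, as an engineer would, in place of code of your own. Each camera call takes 0.05 s, during which the arm holds its last target. There are 200 camera calls.

## Task

On the sloping jig, slide the loose steel spacer and then the crank arm onto the keyed spindle, each turned so that the flat in its bore meets the spindle's flat and each pushed fully home, the crank boss upward with its eye over the pin hole. Then take the pin with the flat wing grip from the wooden block and push it through the eye into the hole until its collar rests on the crank, and let go. Leave the round-knobbed pin in the block and the caliper and bearing cup where they are.

Things in the scene. Friction and masses are not known exactly. Their poses are not given: they have to be found in the camera images.
- spindle_foot (a point): Foot of the keyed spindle, in the upper face of the plate that slopes 30 degrees on top of the jig; 100 mm above the bench. z = out of the plate along the spindle (30 degrees from vertical, leaning towards the robot), x = up the slope, y = level. Spindle: 24 mm across, 45 mm high, flat on its +x side 7 mm from the axis; its top 4 mm taper in by 2.5 mm all round.
- jig_hole (a point): Mouth of the 12 mm through hole for the pin, in the top of a square 34 mm pad raised 14 mm from the sloping plate, at x = -75, z = +14 mm from spindle_foot (down the slope); same axes. The plate is 14 mm thick and 84 mm wide, from x = -105 to +45 mm; below the hole 40 mm are free.
- jig: The fixed dark steel jig that carries the sloping plate; base 170 x 110 mm, top of the spindle about 140 mm high. Origin on the bench straight below spindle_foot; x away from the robot at yaw 0, z up.
- spacer_mid (a point): Centre of the loose steel spacer, a flat block 40 x 34 x 14 mm high (x, y, z), 60 g, lying on the bench; z up. The same D-shaped bore as in the crank goes through along z: 26 mm across, flat on its +x side 7.7 mm from the axis. Grasp it by its two y sides. Home on the jig, its axes are those of spindle_foot and its centre 7 mm above it.
- spacer: The spacer; origin at the centre of its underside, axes as spacer_mid. It brings the crank level with the raised pad round the jig's hole.
- crank_boss (a point): Centre of the square boss (36 x 36 x 34 mm high) of the loose aluminium crank arm, 160 g, lying on the bench underside down. z = up out of the boss, -x = along the arm to the eye. D-shaped bore right through along z: 26 mm across, flat on its +x side 7.7 mm from the axis. Grasp the boss by its two y sides. Home on the jig, its axes are those of spindle_foot.
- crank_bore (a point): Centre of the underside of the crank's bore, 17 mm below crank_boss, same axes. Lies on the spindle axis 14 mm above spindle_foot (on top of the spacer) when the crank is home.
- crank_eye (a point): Centre of the underside of the crank's eye, at x = -75 mm from the bore; a 14 mm hole in a 30 mm round end. Arm and eye are 10 mm thick, the arm 22 mm wide, level with the boss's underside. Comes to jig_hole.
- lock_pin_grip (a point): Centre of the wing grip of the steel locking pin, 70 g: 12 mm thick (x), 24 wide (y), 28 high (z). z = up the pin, tip 62 mm below this point. Shank 10 mm across, 44 mm long, its last 12 mm taper to 4 mm; above it a collar 22 mm across, 4 mm thick, then the grip. Starts upright in either hole of the wooden block, collar on the block.
- lock_pin_collar (a point): Centre of the underside of the locking pin's collar, 18 mm below lock_pin_grip, same axes. Rests on the crank's eye, 10 mm above jig_hole, when the pin is home.
- knob_pin_knob (a point): Centre of the 22 mm ball knob of the other steel pin, in the block's other hole, 60 mm from the locking pin; 71 mm above the bench. It stays there.
- pin_block: Fixed wooden block 52 x 110 x 52 mm (x, y, z), two upright 14 mm through holes at y = -30 and +30 mm; origin at the centre of its underside. The thickness of the wing grip starts along the block's x within 0.1 rad.
- crank: The crank arm; origin and axes as crank_bore.
- lock_pin: The locking pin; origin at its tip, axes as lock_pin_grip.
- caliper_mid (a point): Middle of a black brake caliper (30 x 55 x 36 mm) lying behind the work on the right; to be left alone.
- cup_mid (a point): Middle of a black bearing cup (47 mm across, 24 mm high) standing behind the work on the left; to be left alone.
Things that resemble listed ones, but are neither listed nor needed, are in the scene too. What is shaped like the lock_pin but blue or pink is not meant.

How it is judged:
On the way, in this order (a step that is already met when the one before it is completed fails the run):
1. the spacer lies home on the sloping plate, round the spindle (z of spacer in the frame of spindle_foot below 0.004 m and x of spacer in the frame of spindle_foot between -0.005 and 0.005 m and y of spacer in the frame of spindle_foot between -0.005 and 0.005 m and angle between the z axis of spacer and the z axis of spindle_foot, either way round below 0.12 rad), for 0.2 s.
2. the crank sits home on the spacer on the keyed spindle, boss upward, its eye over the jig's hole (all of step 1 and z of crank_bore in the frame of spindle_foot between 0.011 and 0.018 m and x of crank_bore in the frame of spindle_foot between -0.005 and 0.005 m and y of crank_bore in the frame of spindle_foot between -0.005 and 0.005 m and angle between the z axis of crank_bore and the z axis of spindle_foot, either way round below 0.08 rad and distance between crank_eye and jig_hole below 0.01 m), for 0.2 s.
3. the locking pin is through eye and plate, its collar on the crank (all of step 2 and z of lock_pin_collar in the frame of jig_hole between 0.006 and 0.014 m and x of lock_pin_collar in the frame of jig_hole between -0.005 and 0.005 m and y of lock_pin_collar in the frame of jig_hole between -0.005 and 0.005 m and angle between the z axis of lock_pin_collar and the z axis of jig_hole, either way round below 0.12 rad), for 0.2 s.
At the end, for the whole second after the job is handed in: Spacer within 4 mm of the sloping plate and crank 11-18 mm above it, both within 5 mm of the spindle axis and square (0.12, 0.08 rad), eye within 10 mm of the hole. Pin along the hole within 0.12 rad and 5 mm, its collar 6-14 mm above the hole's mouth (the eye is 10 mm). All at rest (all of step 3 and linear speed of each of spacer, crank, lock_pin below 0.02 m/s); the robot touches nothing.
It fails at once if the round-knobbed pin is pulled out of its block (distance of knob_pin_knob from where it was at the start of the episode above 0.025 m).
It fails at once if the caliper is disturbed (distance of caliper_mid from where it was at the start of the episode above 0.03 m).
It fails at once if the bearing cup is disturbed (distance of cup_mid from where it was at the start of the episode above 0.03 m).
It also fails if it takes over 72 s, if anything falls off the work surface, if the arm or the gripper's body presses on something with over 40 N, if the wrist force passes 120 N, or if a joint passes its speed limit or range.

## Working session

There is one attempt and no reset: what is moved stays moved. The work goes in short steps, Python scripts to look and compute and a tool call to move; the robot and the scene stay as the last step left them, time stands still between calls to the robot, and variables do not carry over. Pictures are saved under pics/ and viewed, about 8 in all and at most 12, crops included, and the job is handed in when it is done.

Besides the shell and the picture viewer there is one more tool, called after "Emit:" by a JSON object that holds its "op" and its "data", one argument or row to a line. arm_command: Moves the arm, as the interface text tells. Its arguments: {"type":"object","properties":{"moves":{"type":"array"},"newtons":{"type":"number"}},"required":["moves"]}

```bash
ls; mkdir -p pics
python3 - <<'E'
from bench import bot, vision
import cv2, numpy as np
print(bot.sense(), bot.tcp_to_grasp)
for n in ("top","side"):
    c=vision.read_camera(n); np.savez(f"pics/{n}0.npz",**c); cv2.imwrite(f"pics/{n}0.png",c["img"])
    R=cv2.Rodrigues(np.array(c["rvec"]))[0]; print(n,c["fov_y"],c["cx"],c["cy"],-R.T@np.array(c["tvec"]).ravel(), R.round(2).tolist())
E
```

```text
pics
{'time': 0.0, 'q': array([ 1.49573105e+00,  4.08055048e-02,  8.38544541e-02, -4.77885517e-04,
       -1.61552208e+00, -3.33696058e-01]), 'qd': array([-7.17521160e-04, -1.20585607e-03,  8.83595716e-04, -5.96618970e-04,
        7.47354205e-04, -1.03164546e-05]), 'joint_efforts': array([ 2.63360680e-04, -3.68198776e+01,  3.47420382e+01,  6.93251923e+00,
       -5.37101703e-03,  1.05068500e-05]), 'position': array([0.23825441, 0.55024827, 0.19530373]), 'eef_rot': array([[ 9.17622225e-01, -3.97453256e-01, -6.01815374e-04],
       [-3.97453700e-01, -9.17620771e-01, -1.63628694e-03],
       [ 9.81092866e-05,  1.74068701e-03, -9.99998480e-01]]), 'wrist_force': array([-0.46199054, -0.44741558, -0.12491456]), 'torque': array([ 0.01383175, -0.03773756,  0.0110766 ]), 'grip_width': 0.997686000932571} 0.0187
top 45.75026227625091 317.6195227355952 200.4827219408782 [ 0.35868132 -0.02134161  1.36987255] [[0.03, -1.0, -0.01], [-0.99, -0.03, -0.16], [0.16, 0.02, -0.99]]
side 44.996750480732025 324.7514110363212 203.06186097852668 [-0.04368523 -0.93579192  0.55507384] [[0.82, -0.57, -0.01], [-0.24, -0.32, -0.92], [0.52, 0.76, -0.4]]
```

View pics/top0.png

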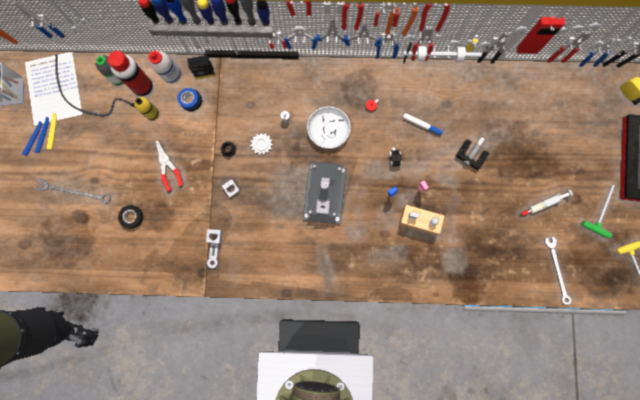

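View pics/side0.png

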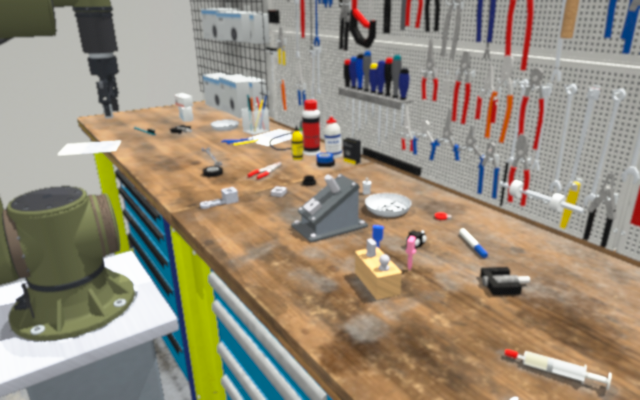

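Top view: spacer (231,188), crank boss (213,237) with eye (212,262), jig (325,192), block (421,222) with pins at (413,216) and (433,222), and blue and pink look-alikes at (392,191) and (424,186). I'll enlarge these areas next.

```bash
cat > h.py <<'E'
import numpy as np, cv2
from bench import bot, vision
def grab(n,tag):
    c=vision.read_camera(n); np.savez(f"pics/{tag}.npz",**c); return c
def load(tag): return dict(np.load(f"pics/{tag}.npz"))
def cam(c):
    f=200/np.tan(np.radians(float(c["fov_y"]))/2)
    R=cv2.Rodrigues(np.array(c["rvec"],float).ravel())[0]; t=np.array(c["tvec"],float).ravel()
    return f,R,t
def cloud(c):
    f,R,t=cam(c); v,u=np.mgrid[:400,:640]; z=c["depth"]
    P=np.dstack([(u-c["cx"])/f*z,(v-c["cy"])/f*z,z])
    W=(P-t)@R; W[z==0]=np.nan; return W
def onplane(c,uv,z):   # pixel rays -> world at height z
    f,R,t=cam(c); uv=np.atleast_2d(uv).astype(float)
    d=np.c_[(uv[:,0]-c["cx"])/f,(uv[:,1]-c["cy"])/f,np.ones(len(uv))]@R
    o=-R.T@t; return o+d*((z-o[2])/d[:,2])[:,None]
def proj(c,P):
    f,R,t=cam(c); X=np.atleast_2d(P)@R.T+t
    return np.c_[X[:,0]/X[:,2]*f+c["cx"],X[:,1]/X[:,2]*f+c["cy"]]
E
python3 - <<'E'
from h import *
c=load("top0"); W=cloud(c); s=load("side0")
crop=lambda im,u,v,w,h,k:cv2.resize(im[v:v+h,u:u+w],None,fx=k,fy=k,interpolation=cv2.INTER_CUBIC)
a=crop(c["img"],195,175,65,100,4);b=crop(c["img"],295,150,65,100,4);d=crop(c["img"],380,170,70,100,4)
e=crop(s["img"],190,170,250,62,3); e=crop(s["img"],195,175,230,60,3)
top=np.hstack([a,b,d]); e=crop(s["img"],340,215,100,90,2); e2=crop(s["img"],190,175,180,90,2)
ee=np.hstack([e,e2]); out=np.zeros((580,800,3),np.uint8); out[:400,:800]=top[:400,:800]; out[400:580,:560]=ee[:180]
cv2.imwrite("pics/crop1.png",out)
for n,(u,v) in dict(spacer=(227,184),boss=(210,235),eye=(212,262),jigtop=(325,185),p1=(413,216),p2=(433,222),blue=(392,191),pink=(424,186),blk=(421,215),cup=(229,149),cal=(396,158)).items(): print(n,np.nanmedian(W[v-1:v+2,u-1:u+2].reshape(-1,3),0).round(4), )
E
```

```text
spacer [0.6233 0.2721 0.0129]
boss [0.4724 0.312  0.0156]
eye [3.964e-01 3.032e-01 3.000e-04]
jigtop [ 0.6028 -0.0158  0.1384]
p1 [ 0.5338 -0.2579  0.0822]
p2 [ 0.5191 -0.3128  0.0786]
blue [ 0.603  -0.2015  0.0751]
pink [ 0.6193 -0.2899  0.0758]
blk [ 0.541  -0.2864  0.0505]
cup [0.7315 0.2737 0.0027]
cal [ 0.708  -0.2185  0.0345]
```

View pics/crop1.png

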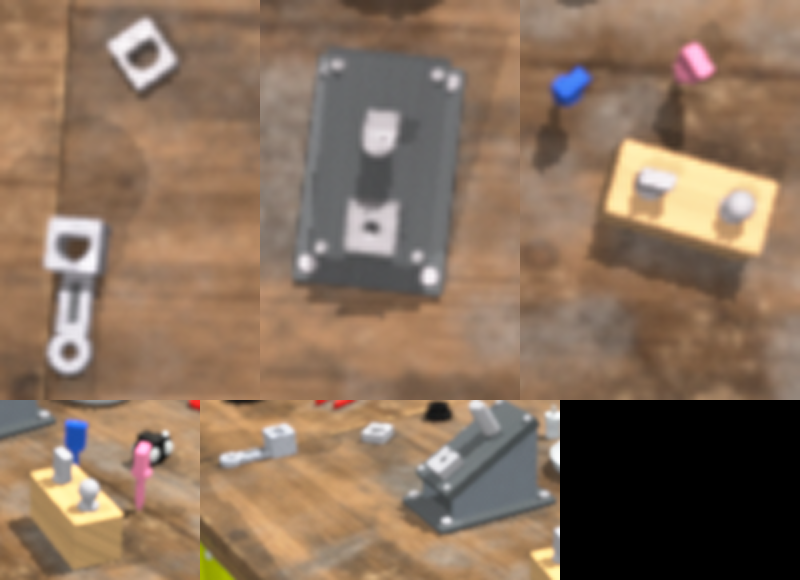

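The lock pin is the grey one with the flat wing at (413,216). (433,222) is the ball knob, and blue (392,191) and pink (424,186) are decoys. Next I'll hover near the spacer and crank and use the wrist camera.

Emit:
{"op": "arm_command", "data": {
  "moves": [
    {"translation": [0.03,-0.028,0.01],"turn": [0,0,0],"grip": 1},
    {"translation": [0.06,-0.056,0.02],"turn": [0,0,0],"grip": 1},
    {"translation": [0.09,-0.084,0.03],"turn": [0,0,0],"grip": 1},
    {"translation": [0.12,-0.112,0.04],"turn": [0,0,0],"grip": 1},
    {"translation": [0.15,-0.14,0.05],"turn": [0,0,0],"grip": 1}
  ]
}}

```text
time: 0.52
position: [0.3873, 0.4109, 0.2458]
eef_rot: [[0.918, -0.397, -0.0], [-0.397, -0.918, -0.0], [-0.0, 0.0, -1.0]]
wrist_force: [0.1, 1.4, -0.3]
grip_width: 0.998
```

Emit:
{"op": "arm_command", "data": {
  "moves": [
    {"translation": [0.03,-0.028,0.01],"turn": [0,0,0],"grip": 1},
    {"translation": [0.06,-0.056,0.02],"turn": [0,0,0],"grip": 1},
    {"translation": [0.09,-0.084,0.03],"turn": [0,0,0],"grip": 1},
    {"translation": [0.12,-0.112,0.04],"turn": [0,0,0],"grip": 1},
    {"translation": [0.14,-0.13,0.05],"turn": [0,0,0],"grip": 1}
  ]
}}

```text
time: 0.93
position: [0.528, 0.2799, 0.2955]
eef_rot: [[0.917, -0.399, -0.001], [-0.399, -0.917, -0.001], [-0.0, 0.001, -1.0]]
wrist_force: [1.0, 0.4, -0.2]
grip_width: 0.999
```

Run:
```python
from h import *
c=grab("wrist","w1"); cv2.imwrite("pics/w1.png",c["img"]); s=bot.sense()
f,R,t=cam(c); Rt=s["eef_rot"]; print(s["time"],s["position"],Rt.round(3).tolist(),s["q"].round(2))
print("cam in tcp",Rt.T@(-R.T@t-s["position"]), (Rt.T@R.T).round(3).tolist(), f)
print(proj(c,[[.617,.272,.014],[.465,.308,.03],[.395,.303,.01]]))
```

```text
0.9833 [0.53079144 0.27717063 0.29750903] [[0.916, -0.402, 0.002], [-0.402, -0.916, -0.001], [0.002, 0.0, -1.0]] [ 0.82  0.07  0.3   0.   -1.8   0.34]
cam in tcp [ 0.07525676 -0.00249144 -0.17580791] [[0.004, -0.952, -0.307], [1.0, 0.004, 0.001], [-0.0, -0.307, 0.952]] 321.2019154116803
[[298.72803623  94.1138972 ]
 [319.04827922 205.3982681 ]
 [339.68640836 238.90561852]]
```

View pics/w1.png

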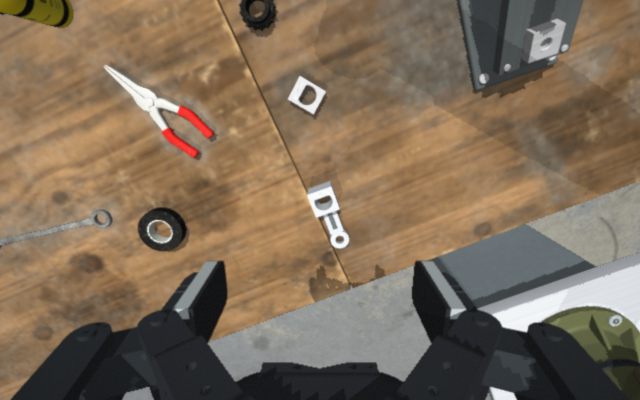

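Emit:
{"op": "arm_command", "data": {
  "moves": [
    {"translation": [0.02,0,-0.035],"turn": [0,0,0],"grip": 1},
    {"translation": [0.04,-0.002,-0.07],"turn": [0,0,0],"grip": 1},
    {"translation": [0.06,-0.004,-0.105],"turn": [0,0,0],"grip": 1},
    {"translation": [0.08,-0.005,-0.14],"turn": [0,0,0],"grip": 1},
    {"translation": [0.086,-0.005,-0.165],"turn": [0,0,0],"grip": 1}
  ]
}}

```text
time: 1.4
position: [0.6127, 0.2761, 0.125]
eef_rot: [[0.917, -0.399, -0.005], [-0.399, -0.917, -0.003], [-0.003, 0.005, -1.0]]
wrist_force: [0.3, -0.4, -1.6]
grip_width: 1.0
```

Run:
```python
from h import *
c=grab("wrist","w2"); cv2.imwrite("pics/w2.png",c["img"]); s=bot.sense()
print(s["time"],s["position"]); W=cloud(c)
p=proj(c,[[.617,.272,.014],[.465,.308,.03],[.395,.303,.01]]); print(p)
for q in ((.0,.0),(.05,0),(0,.06)):
    u,v=proj(c,[.617+q[0],.272+q[1],0])[0].astype(int); print(u,v,W[v,u] if 0<=v<400 and 0<=u<640 else None)
```

```text
1.45 [0.61062257 0.27553462 0.11920677]
[[321.68354898 181.24827085]
 [348.35869258 330.62228687]
 [373.60501758 363.48395896]]
321 177 [0.62078272 0.27104572 0.01323701]
300 129 [ 6.67225080e-01  2.71948246e-01 -2.12283147e-04]
265 201 [6.17726349e-01 3.32459247e-01 5.85911018e-04]
```

View pics/w2.png

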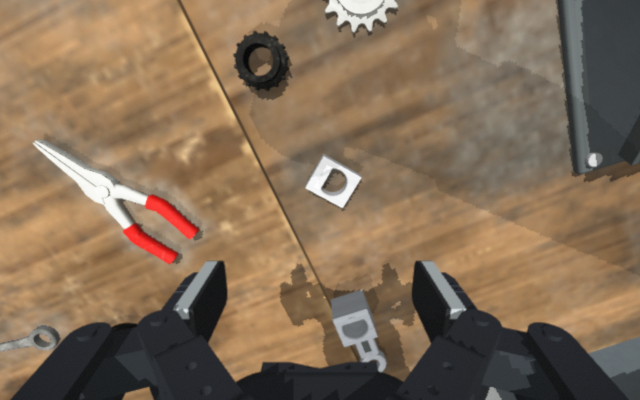

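```bash
cat >> h.py <<'E'
def rectify(c,cx,cy,z,half=.04,s=4000):   # top-down patch: col -> +x, row -> -y
    w=np.array([[cx-half,cy+half,z],[cx+half,cy+half,z],[cx+half,cy-half,z],[cx-half,cy-half,z]])
    n=int(2*half*s); H=cv2.getPerspectiveTransform(proj(c,w).astype(np.float32),np.float32([[0,0],[n,0],[n,n],[0,n]]))
    return cv2.warpPerspective(c["img"],H,(n,n),flags=cv2.INTER_CUBIC)
E
python3 - <<'E'
from h import *
c=load("w2"); cx,cy=.614,.272
im=rectify(c,cx,cy,.014); 
hsv=cv2.cvtColor(im,cv2.COLOR_BGR2HSV); m=((hsv[...,1]<45)&(hsv[...,2]>140)).astype(np.uint8)
m=cv2.morphologyEx(m,cv2.MORPH_OPEN,np.ones((7,7)))
cs,_=cv2.findContours(m,cv2.RETR_EXTERNAL,cv2.CHAIN_APPROX_NONE); k=max(cs,key=cv2.contourArea)
r=cv2.minAreaRect(k); print(r, "world",cx+(r[0][0]-160)/4000,cy-(r[0][1]-160)/4000)
cv2.drawContours(im,[cv2.boxPoints(r).astype(int)],0,(0,255,0),1)
out=np.hstack([im,cv2.cvtColor(m*255,cv2.COLOR_GRAY2BGR)]); cv2.imwrite("pics/sp.png",out)
E
```

```text
((152.83999633789062, 196.62001037597656), (144.8000030517578, 167.39999389648438), 53.13010025024414) world 0.6122099990844726 0.26284499740600586
```

View pics/sp.png

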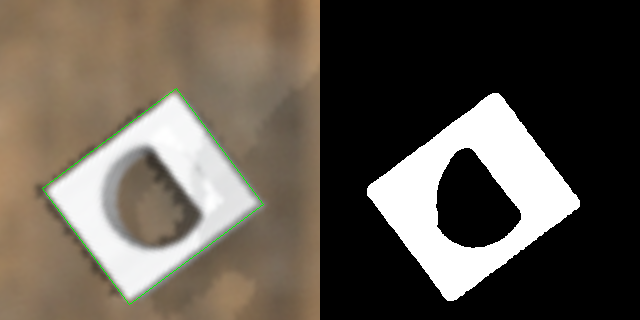

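Spacer: centre (0.612, 0.263), and its flat side (+x) points at a yaw of about 36.8°. I'll turn the tool +60.3° and descend partway.

Emit:
{"op": "arm_command", "data": {
  "moves": [
    {"translation": [0,-0.003,0],"turn": [0,0,0.12],"grip": 1},
    {"translation": [0,-0.006,0],"turn": [0,0,0.24],"grip": 1},
    {"translation": [0,-0.009,0],"turn": [0,0,0.36],"grip": 1},
    {"translation": [-0.001,-0.0125,0],"turn": [0,0,0.48],"grip": 1},
    {"translation": [-0.002,-0.0125,-0.005],"turn": [0,0,0.6],"grip": 1}
  ]
}}

```text
time: 1.87
position: [0.6108, 0.2649, 0.1279]
eef_rot: [[0.981, 0.196, 0.002], [0.196, -0.981, 0.001], [0.002, -0.0, -1.0]]
wrist_force: [0.2, 1.0, 0.0]
grip_width: 0.997
```

Emit:
{"op": "arm_command", "data": {
  "moves": [
    {"translation": [0,0,0],"turn": [0,0,0.12],"grip": 1},
    {"translation": [0,0,-0.005],"turn": [0,0,0.24],"grip": 1},
    {"translation": [0,0,-0.01],"turn": [0,0,0.36],"grip": 1},
    {"translation": [0,0,-0.015],"turn": [0,0,0.452],"grip": 1},
    {"translation": [0,0,-0.015],"turn": [0,0,0.452],"grip": 1}
  ]
}}

```text
time: 2.28
position: [0.6097, 0.2651, 0.1103]
eef_rot: [[0.798, 0.603, -0.001], [0.603, -0.798, -0.0], [-0.001, -0.0, -1.0]]
wrist_force: [0.1, -0.5, -0.6]
grip_width: 0.999
```

Run:
```python
from h import *
c=grab("wrist","w3"); s=bot.sense(); print(s["time"],s["position"],np.degrees(np.arctan2(s["eef_rot"][1,0],s["eef_rot"][0,0])))
cx,cy=.612,.263
im=rectify(c,cx,cy,.014); hsv=cv2.cvtColor(im,cv2.COLOR_BGR2HSV); m=((hsv[...,1]<45)&(hsv[...,2]>140)).astype(np.uint8)
m=cv2.morphologyEx(m,cv2.MORPH_OPEN,np.ones((7,7)))
cs,_=cv2.findContours(m,cv2.RETR_EXTERNAL,cv2.CHAIN_APPROX_NONE); k=max(cs,key=cv2.contourArea)
r=cv2.minAreaRect(k); print(r, "world",cx+(r[0][0]-160)/4000,cy-(r[0][1]-160)/4000)
W=cloud(c); q=W[(abs(W[...,0]-.612)<.03)&(abs(W[...,1]-.263)<.03)]; t=q[q[:,2]>.009]; print("cloud top",t.mean(0),t.min(0),t.max(0),len(t))
```

```text
2.3333 [0.61000006 0.26507338 0.11087516] 36.7647478690728
((161.86685180664062, 159.12094116210938), (142.08395385742188, 171.72547912597656), 52.9434700012207) world 0.6124667129516601 0.26321976470947267
cloud top [0.62359778 0.26650156 0.19763073] [0.58746062 0.23300576 0.00910982] [0.64199927 0.29298219 0.23860007] 9418
```

Emit:
{"op": "arm_command", "data": {
  "moves": [
    {"translation": [0.0025,-0.002,-0.035],"turn": [0,0,0],"grip": 1},
    {"translation": [0.0025,-0.002,-0.07],"turn": [0,0,0],"grip": 1},
    {"translation": [0.0025,-0.002,-0.095],"turn": [0,0,0],"grip": 1},
    {"translation": [0.0025,-0.002,-0.107],"turn": [0,0,0],"grip": 1},
    {"translation": [0.0025,-0.002,-0.107],"turn": [0,0,0],"grip": 1}
  ]
}}

```text
time: 2.75
position: [0.6113, 0.2621, 0.0007]
eef_rot: [[0.801, 0.598, -0.004], [0.598, -0.801, -0.003], [-0.005, -0.0, -1.0]]
wrist_force: [0.5, 0.7, 0.3]
grip_width: 1.0
```

Emit:
{"op": "arm_command", "data": {
  "moves": [
    {"translation": [0,0,0],"turn": [0,0,0],"grip": -1},
    {"translation": [0,0,0],"turn": [0,0,0],"grip": -1},
    {"translation": [0,0,0],"turn": [0,0,0],"grip": -1},
    {"translation": [0,0,0],"turn": [0,0,0],"grip": -1},
    {"translation": [0,0,0],"turn": [0,0,0],"grip": -1}
  ],
  "newtons": 50
}}

```text
time: 3.17
position: [0.6135, 0.2633, 0.005]
eef_rot: [[0.8, 0.6, 0.002], [0.6, -0.8, 0.001], [0.002, 0.0, -1.0]]
wrist_force: [0.5, 0.0, 0.4]
grip_width: 0.297
```

Run:
```python
from h import *
# jig measurement from top depth: plane and spindle
c=load("top0"); W=cloud(c); P=W.reshape(-1,3)
k=(abs(P[:,0]-.56)<.15)&(abs(P[:,1]+.02)<.08)&(P[:,2]>.03)&(P[:,2]<.125); Q=P[k]
best=None; rng=np.random.default_rng(0)
for _ in range(500):
    a=Q[rng.choice(len(Q),3,False)]; n=np.cross(a[1]-a[0],a[2]-a[0]); l=np.linalg.norm(n)
    if l<1e-6: continue
    n/=l; n*=np.sign(n[2]); i=abs((Q-a[0])@n)<.0025
    if abs(n[2]-.866)<.05 and (best is None or i.sum()>best.sum()): best=i
I=Q[best]; m=I.mean(0); n=np.linalg.svd(I-m)[2][2]; n*=np.sign(n[2]); print("n",n,"tilt",np.degrees(np.arccos(n[2])),"yaw",np.degrees(np.arctan2(-n[1],-n[0])),len(I),m)
d=(P-m)@n; near=(abs(P[:,0]-.56)<.15)&(abs(P[:,1]+.02)<.08)
pad=P[near&(abs(d-.014)<.003)]; sp=P[near&(d>.035)&(d<.055)]; print("pad",pad.mean(0),len(pad),"sp",sp.mean(0),len(sp),((sp-m)@n).max())
```

```text
n [-0.49998754  0.0461377   0.86480274] tilt 30.139812015870266 yaw -5.27219227873192 900 [ 0.6042407  -0.01470085  0.08704787]
pad [ 0.4702028  -0.01322744  0.02575882] 333 sp [ 0.60406902 -0.01366185  0.13716188] 59 0.04884263542078694
```

Emit:
{"op": "arm_command", "data": {
  "moves": [
    {"translation": [0,0,0.0],"turn": [0,0,0],"grip": -1},
    {"translation": [0,0,0.02],"turn": [0,0,0],"grip": -1},
    {"translation": [0,-0.01,0.06],"turn": [0,0,0],"grip": -1},
    {"translation": [-0.01,-0.03,0.09],"turn": [0,0,0],"grip": -1},
    {"translation": [-0.02,-0.05,0.12],"turn": [0,0,-0.1],"grip": -1}
  ]
}}

```text
time: 3.58
position: [0.5928, 0.2126, 0.1252]
eef_rot: [[0.856, 0.518, 0.001], [0.518, -0.856, -0.0], [0.0, 0.001, -1.0]]
wrist_force: [0.8, 0.1, 0.6]
grip_width: 0.0
```

Run:
```python
from h import *
c=grab("wrist","w4"); s=bot.sense(); print(s["time"],s["position"],s["grip_width"],np.degrees(np.arctan2(s["eef_rot"][1,0],s["eef_rot"][0,0])))
cv2.imwrite("pics/w4.png",c["img"])
```

```text
3.6333 [0.59462496 0.21016215 0.1341537 ] -0.0017035248722610812 30.490746048536273
```

View pics/w4.png

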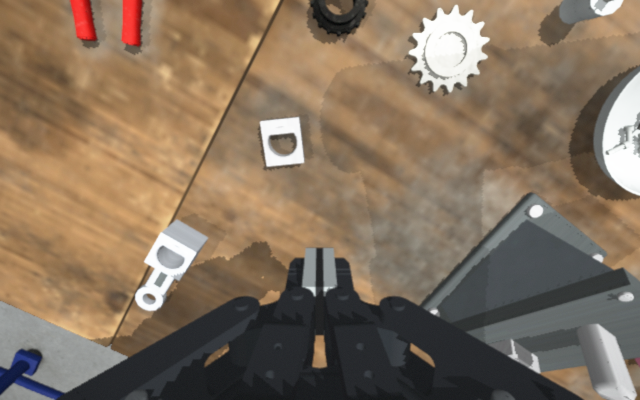

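```bash
cat >> h.py <<'E'
def spacerpose(c,cx,cy,z=.014,half=.04,tag=None):
    im=rectify(c,cx,cy,z,half); n=im.shape[0]; hsv=cv2.cvtColor(im,cv2.COLOR_BGR2HSV); m=((hsv[...,1]<45)&(hsv[...,2]>140)).astype(np.uint8)
    m=cv2.morphologyEx(m,cv2.MORPH_OPEN,np.ones((7,7)))
    cs,_=cv2.findContours(m,cv2.RETR_EXTERNAL,cv2.CHAIN_APPROX_NONE); k=max(cs,key=cv2.contourArea); r=cv2.minAreaRect(k)
    if tag: cv2.imwrite(f"pics/{tag}.png",im)
    return cx+(r[0][0]-n/2)/4000,cy-(r[0][1]-n/2)/4000,r[1],r[2]
E
python3 - <<'E'
from h import *
for t in ("w2","w3","w4"):
    c=load(t); print(t,spacerpose(c,.618,.267,half=.05)); f,R,tt=cam(c)
    W=cloud(c); u,v=(280,122) if t=="w4" else (0,0)
    if t=="w4": print(proj(c,[.5946,.2102,.1342]), W[122:128,270:295].reshape(-1,3).mean(0), "depth around tips", c["depth"][245:300:8,320], W[255,308],W[255,330], W[60,200],W[90,460])
print(spacerpose(load("top0"),.618,.267,half=.05))
print(bot.sense()["position"])
E
```

```text
w2 (0.6122100067138672, 0.26284500122070314, (144.8000030517578, 167.39999389648438), 53.13010025024414)
w3 (0.6124667091369629, 0.2632197608947754, (142.08395385742188, 171.72547912597656), 52.9434700012207)
w4 (0.6120632705688477, 0.2628920516967774, (143.8092803955078, 168.60595703125), 52.96379089355469)
[[324.40606238 242.40083722]] [nan nan nan] depth around tips [0.33249512 0.1461523  0.13989866 0.13332686 0.12691472 0.12123834
 0.12169289] [0.60046026 0.22318872 0.17283125] [0.60550531 0.2146592  0.17263737] [ 0.63436188  0.35898989 -0.00078392] [7.32055856e-01 1.49970054e-01 7.40980408e-05]
(0.6125889053344726, 0.2616678924560547, (156.46006774902344, 181.91278076171875), 53.93956756591797)
[0.59462496 0.21016215 0.1341537 ]
```

Wrist depth puts the fingertips about 38 mm behind the reported TCP, which would explain the missed grasp. I'll check this against the other two cameras.

Run:
```python
from h import *
s=bot.sense(); p=s["position"]; print(p,s["q"])
for n in ("side","top"):
    c=grab(n,n+"1"); W=cloud(c); print(n,"tcp px",proj(c,p)[0],"grasp+38mm px",proj(c,p+[0,0,.038])[0])
    k=(np.hypot(W[...,0]-p[0],W[...,1]-p[1])<.05)&(W[...,2]>.03)
    Q=W[k]; print(len(Q), Q[np.argsort(Q[:,2])[:6]].round(4), np.percentile(Q[:,2],[1,5,25,50]))
    if n=="side":
        u,v=proj(c,p)[0].astype(int); cv2.imwrite("pics/s1.png",cv2.resize(c["img"][v-90:v+40,u-70:u+70],None,fx=4,fy=4))
        print("crop origin",u-70,v-90)
```

```text
[0.59462496 0.21016215 0.1341537 ] [ 0.65912143  0.11214778  0.04655776  0.00400222 -1.49536535  1.44354291]
side tcp px [280.05784698 157.11463882] grasp+38mm px [279.39163918 144.13114603]
3893 [[0.5966 0.2047 0.1706]
 [0.5932 0.2044 0.1713]
 [0.5849 0.2065 0.1723]
 [0.582  0.207  0.1727]
 [0.5882 0.2011 0.1729]
 [0.5997 0.2043 0.173 ]] [0.18408633 0.21927832 0.29488203 0.38287833]
crop origin 210 67
top tcp px [240.04586854 186.20774776] grasp+38mm px [237.45325397 183.38179091]
3561 [[0.586  0.209  0.1679]
 [0.5967 0.1992 0.1683]
 [0.5881 0.2034 0.1713]
 [0.5875 0.2055 0.1737]
 [0.5842 0.2099 0.1768]
 [0.5949 0.2001 0.1772]] [0.22331338 0.30064817 0.49033752 0.57232275]
```

View pics/s1.png

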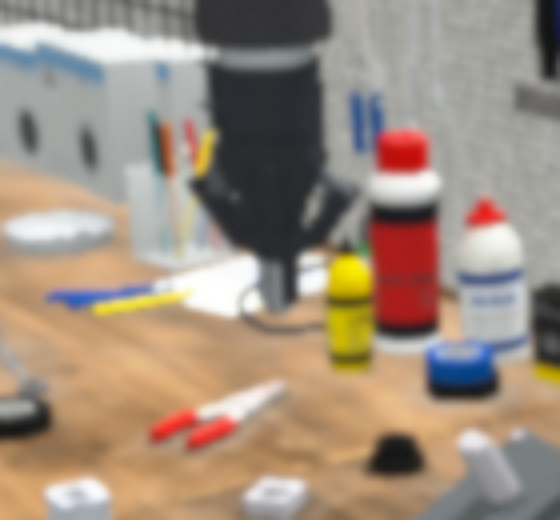

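All three cameras agree that the real tips sit about 37 mm behind the reported TCP along the tool. I'll allow for that in every move from here. Back to the spacer.

Emit:
{"op": "arm_command", "data": {
  "moves": [
    {"translation": [0.005,0.018,0],"turn": [0,0,0.03],"grip": 1},
    {"translation": [0.01,0.036,0],"turn": [0,0,0.07],"grip": 1},
    {"translation": [0.0175,0.0525,-0.01],"turn": [0,0,0.112],"grip": 1},
    {"translation": [0.0175,0.0525,-0.04],"turn": [0,0,0.112],"grip": 1},
    {"translation": [0.0175,0.0525,-0.075],"turn": [0,0,0.112],"grip": 1}
  ]
}}

```text
time: 4.15
position: [0.6115, 0.2673, 0.049]
eef_rot: [[0.792, 0.611, 0.003], [0.611, -0.792, 0.002], [0.003, 0.0, -1.0]]
wrist_force: [0.3, -0.2, -1.3]
grip_width: 0.71
```

Emit:
{"op": "arm_command", "data": {
  "moves": [
    {"translation": [0,0,-0.03],"turn": [0,0,0],"grip": 1},
    {"translation": [0,0,-0.055],"turn": [0,0,0],"grip": 1},
    {"translation": [0,0,-0.065],"turn": [0,0,0],"grip": 1},
    {"translation": [0,0,-0.065],"turn": [0,0,0],"grip": 1},
    {"translation": [0,0,-0.065],"turn": [0,0,0],"grip": 1}
  ]
}}

```text
time: 4.57
position: [0.6107, 0.2654, -0.016]
eef_rot: [[0.793, 0.61, 0.0], [0.61, -0.793, -0.001], [-0.0, 0.001, -1.0]]
wrist_force: [1.0, -0.7, 0.9]
grip_width: 0.999
```

Run:
```python
from h import *
c=grab("wrist","w5"); s=bot.sense(); p=s["position"]; print(p,s["eef_rot"].round(3).tolist(),s["wrist_force"],s["grip_width"],spacerpose(c,.612,.263))
W=cloud(c); T=(W-p)@s["eef_rot"]; k=(abs(T[...,0])<.03)&(abs(T[...,1])<.06)&(abs(T[...,1])>.028)&(W[...,2]>.008)
for sgn in (1,-1):
    Q=T[k&(np.sign(T[...,1])==sgn)]; print(len(Q),np.percentile(Q[:,2],[99,99.9]) , Q[Q[:,2]>np.percentile(Q[:,2],97)].mean(0))
```

```text
[ 0.61150833  0.26596396 -0.01451315] [[0.793, 0.61, 0.002], [0.61, -0.793, 0.001], [0.002, 0.001, -1.0]] [1.03644741 0.80503165 1.57707725] 1.0014780793603488 (0.6150316543579102, 0.2651982192993164, (139.46697998046875, 171.0124969482422), 52.85331344604492)
9362 [-0.05055036 -0.04723483] [ 0.00272039  0.04363799 -0.05127747]
9356 [-0.05043944 -0.04746382] [ 0.0027021 -0.043503  -0.0513216]
```

Emit:
{"op": "arm_command", "data": {
  "moves": [
    {"translation": [0.003,-0.001,-0.01],"turn": [0,0,-0.012],"grip": 1},
    {"translation": [0.003,-0.001,-0.02],"turn": [0,0,-0.012],"grip": 1},
    {"translation": [0.003,-0.001,-0.02],"turn": [0,0,-0.012],"grip": 1},
    {"translation": [0.003,-0.001,-0.02],"turn": [0,0,-0.012],"grip": -1},
    {"translation": [0.003,-0.001,-0.02],"turn": [0,0,-0.012],"grip": -1}
  ],
  "newtons": 50
}}

```text
time: 5.03
position: [0.6135, 0.2644, -0.0363]
eef_rot: [[0.8, 0.6, 0.0], [0.6, -0.8, -0.0], [0.0, 0.0, -1.0]]
wrist_force: [0.0, 0.1, 0.6]
grip_width: 0.751
```

Emit:
{"op": "arm_command", "data": {
  "moves": [
    {"translation": [0,0,0],"turn": [0,0,0],"grip": -1},
    {"translation": [0,0,0],"turn": [0,0,0],"grip": -1},
    {"translation": [0,0,0],"turn": [0,0,0],"grip": -1},
    {"translation": [0,0,0],"turn": [0,0,0],"grip": -1},
    {"translation": [0,0,0],"turn": [0,0,0],"grip": -1}
  ]
}}

```text
time: 5.45
position: [0.614, 0.2648, -0.0354]
eef_rot: [[0.8, 0.6, 0.002], [0.6, -0.8, 0.001], [0.002, 0.0, -1.0]]
wrist_force: [-1.5, 0.7, 4.1]
grip_width: 0.38
```

Run:
```python
from h import *
c=grab("wrist","w6"); s=bot.sense(); p=s["position"]; print(s["time"],p,s["wrist_force"],s["grip_width"],spacerpose(c,.612,.263))
```

```text
5.5 [ 0.61406074  0.26484401 -0.03534614] [-0.53024014  0.80443061  4.33907167] 0.38371072666550454 (0.6232600021362305, 0.2666536064147949, (177.08297729492188, 131.14988708496094), 47.875457763671875)
```

Gripped (width 0.38, about 33 mm). Lift and turn.

Emit:
{"op": "arm_command", "data": {
  "moves": [
    {"translation": [0,0,0.03],"turn": [0,0,0],"grip": -1},
    {"translation": [0,-0.01,0.07],"turn": [0,0,-0.1],"grip": -1},
    {"translation": [-0.01,-0.03,0.105],"turn": [0,0,-0.2],"grip": -1},
    {"translation": [-0.02,-0.05,0.14],"turn": [0,0,-0.3],"grip": -1},
    {"translation": [-0.03,-0.075,0.17],"turn": [0,0,-0.4],"grip": -1}
  ]
}}

```text
time: 5.92
position: [0.5829, 0.1892, 0.1353]
eef_rot: [[0.972, 0.237, 0.0], [0.237, -0.972, 0.0], [0.0, -0.0, -1.0]]
wrist_force: [0.3, 0.7, -1.0]
grip_width: 0.381
```

Emit:
{"op": "arm_command", "data": {
  "moves": [
    {"translation": [0,-0.03,0.015],"turn": [0,0,-0.1],"grip": -1},
    {"translation": [0,-0.06,0.03],"turn": [0,0,-0.2],"grip": -1},
    {"translation": [0,-0.09,0.04],"turn": [0,0,-0.3],"grip": -1},
    {"translation": [0,-0.12,0.05],"turn": [0,0,-0.336],"grip": -1},
    {"translation": [0,-0.15,0.06],"turn": [0,0,-0.336],"grip": -1}
  ]
}}

```text
time: 6.33
position: [0.5828, 0.0382, 0.1935]
eef_rot: [[0.996, -0.095, -0.001], [-0.095, -0.996, 0.0], [-0.001, -0.0, -1.0]]
wrist_force: [0.5, 0.8, -0.6]
grip_width: 0.387
```

```bash
cat >> h.py <<'E'
from scipy.spatial.transform import Rotation as Ro
TIP=.0365
def axes(yaw):   # spindle_foot rotation
    return (Ro.from_euler('z',yaw)*Ro.from_euler('y',-np.pi/6)).as_matrix()
def toolR(yaw): # tool x up the slope, z into plate
    A=axes(yaw); return np.c_[A[:,0],-A[:,1],-A[:,2]]
def plan(pos,R,n=5,frm=None):
    s=bot.sense(); p0=s["position"];R0=s["eef_rot"]
    rv=Ro.from_matrix(R@R0.T).as_rotvec(); d=pos-p0; print("need",d.round(4),"turn",rv.round(4),"deg",np.degrees(np.linalg.norm(rv)).round(1),"mm",(np.linalg.norm(d)*1000).round(1))
E
python3 - <<'E'
from h import *
s=bot.sense(); print(s["time"],s["position"],s["grip_width"],s["wrist_force"])
yaw=np.radians(-5.3); A=axes(yaw); foot=np.array([.6264,-.0158,.098])
plan(foot+A[:,2]*(.15-TIP),toolR(yaw))
E
```

```text
6.3333 [0.58284518 0.03817936 0.19350898] 0.3871209389151729 [ 0.48865284  0.75543364 -0.58624136]
need [-0.013  -0.0487  0.0028] turn [-0.0491 -0.5222  0.0021] deg 30.1 mm 50.5
```

Emit:
{"op": "arm_command", "data": {
  "moves": [
    {"translation": [-0.003,-0.01,0.01],"turn": [-0.0098,-0.1044,0.0004],"grip": -1},
    {"translation": [-0.005,-0.02,0.015],"turn": [-0.0196,-0.2089,0.0008],"grip": -1},
    {"translation": [-0.008,-0.03,0.01],"turn": [-0.0295,-0.3133,0.0013],"grip": -1},
    {"translation": [-0.01,-0.04,0.005],"turn": [-0.0393,-0.4178,0.0017],"grip": -1},
    {"translation": [-0.013,-0.0487,0.003],"turn": [-0.0491,-0.5222,0.0021],"grip": -1}
  ]
}}

```text
time: 6.75
position: [0.5703, -0.0095, 0.196]
eef_rot: [[0.86, -0.091, 0.502], [-0.078, -0.996, -0.046], [0.505, 0.0, -0.863]]
wrist_force: [-0.9, -1.2, 1.3]
grip_width: 0.382
```

Emit:
{"op": "arm_command", "data": {
  "moves": [
    {"translation": [0,0,0],"turn": [0,0,0],"grip": -1},
    {"translation": [0,0,0],"turn": [0,0,0],"grip": -1}
  ]
}}

```text
time: 6.92
position: [0.5675, -0.0104, 0.1929]
eef_rot: [[0.864, -0.09, 0.496], [-0.077, -0.996, -0.047], [0.498, 0.002, -0.867]]
wrist_force: [0.6, 1.2, 0.9]
grip_width: 0.383
```

Run:
```python
from h import *
c=grab("wrist","w7"); s=bot.sense(); p=s["position"]; print(s["time"],p,s["eef_rot"].round(3).tolist(),s["wrist_force"],s["grip_width"],s["q"].round(2))
cv2.imwrite("pics/w7.png",c["img"])
f,R,t=cam(c); print("cam in tcp",s["eef_rot"].T@(-R.T@t-p))
yaw=np.radians(-5.3); A=axes(yaw); foot=np.array([.6264,-.0158,.098])
print(proj(c,[foot,foot+.045*A[:,2],foot-.075*A[:,0]+.014*A[:,2]]))
```

```text
6.9667 [ 0.56975026 -0.00944425  0.19665559] [[0.862, -0.09, 0.499], [-0.078, -0.996, -0.046], [0.501, 0.001, -0.865]] [1.72624356 0.38938393 0.68468395] 0.3801327065913422 [ 0.53 -0.59 -0.63  0.33 -1.11  0.86]
cam in tcp [ 0.07560013  0.00021508 -0.17524222]
[[319.72733062 183.59016546]
 [319.85635469 197.86840473]
 [319.46513259 263.06056278]]
```

View pics/w7.png

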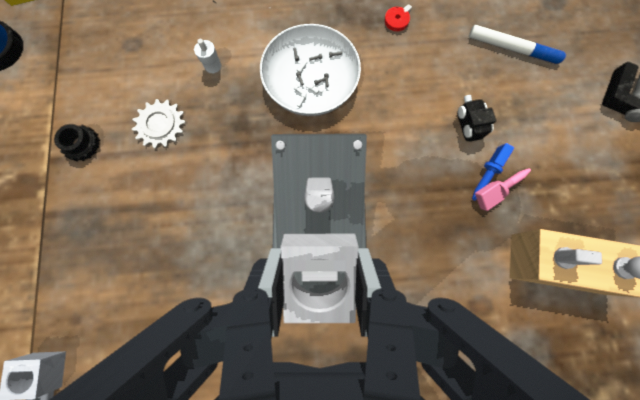

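View: the spacer is held between the pads with its flat up-slope (about (320,275)). The spindle top is at (319,188) and the plate edges are at u≈272 and 367. Next I'll refine the jig pose and the held spacer from depth.

```bash
cat >> h.py <<'E'
def jigfit(c,foot0,yaw0,verbose=True,ulim=(262,378),vlim=(125,238)):
    W=cloud(c); v,u=np.mgrid[:400,:640]; k=(u>ulim[0])&(u<ulim[1])&(v>vlim[0])&(v<vlim[1])&np.isfinite(W[...,0])
    A=axes(yaw0); L=(W-foot0)@A; pl=k&(abs(L[...,2])<.006)&(abs(L[...,1])<.046)&(L[...,0]<.045)
    Q=W[pl]; m=np.median(Q,0)
    for _ in range(3):
        Q2=Q[abs((Q-m)@np.linalg.svd(Q-m,full_matrices=False)[2][2])<.002]; Q=Q2; m=Q.mean(0)
    n=np.linalg.svd(Q-m,full_matrices=False)[2][2]; n*=np.sign(n[2])
    h=(foot0-m)@n
    print("plane n",n.round(4),"tilt",np.degrees(np.arccos(n[2])).round(2),"foot0 above plane mm",(h*1e3).round(2),len(Q))
    # plate edges: per-x-bin y extremes
    E=[]
    for x in np.arange(0.005,.043,.003):
        y=L[...,1][pl&(abs(L[...,0]-x)<.0015)]
        if len(y)>15: E.append((x,y.min(),y.max(),len(y)))
    E=np.array(E); 
    if len(E): print("edges mean y",((E[:,1]+E[:,2])/2).mean().round(4),"slope",np.polyfit(E[:,0],(E[:,1]+E[:,2])/2,1)[0].round(4),"width",(E[:,2]-E[:,1]).mean().round(4))
    sp=k&(abs(L[...,2]-.045)<.003)&(abs(L[...,1])<.02)&(abs(L[...,0])<.025); S=L[sp]
    if len(S): print("spindle top x",S[:,0].min(),S[:,0].max(),"y",S[:,1].min(),S[:,1].max(),"mean",S.mean(0),len(S))
E
python3 - <<'E'
from h import *
c=load("w7"); s=bot.sense(); jigfit(c,np.array([.6264,-.0158,.098]),np.radians(-5.3))
W=cloud(c); T=(W-s["position"])@s["eef_rot"]; v,u=np.mgrid[:400,:640]
k=(u>278)&(u<362)&(v>228)&(v<325)&(abs(T[...,2]+.055)<.02); Q=T[k]
print(np.percentile(Q[:,2],[5,25,50,75,95]).round(4)); z=np.median(Q[:,2]); G=Q[abs(Q[:,2]-z)<.002]; G=G[abs(G[:,1])<.015]
print("spacer top z",z,"x",G[:,0].min(),G[:,0].max(),"y",np.percentile(Q[abs(Q[:,2]-z)<.0015][:,1],[1,99]))
E
```

```text
plane n [-0.4988  0.0415  0.8657] tilt 30.03 foot0 above plane mm -2.93 8041
edges mean y 0.0007 slope 0.006 width 0.0834
spindle top x -0.01146346927996703 0.007419013928953304 y -0.011373189813071121 0.011896292280669497 mean [-2.59421944e-05  4.81954638e-04  4.63563034e-02] 431
[-0.0581 -0.0476 -0.047  -0.0456 -0.0374]
spacer top z -0.04701773887377865 x -0.026816774993814237 0.014605713020624128 y [-0.01599329  0.01720729]
```

```bash
cat >> h.py <<'E'
YAW=np.radians(-4.9); FOOT=np.array([.6264,-.0158,.098])+axes(np.radians(-5.3))@np.array([.0005,.0004,.002])
def toolpos(obj_in_tool,h,x=0,y=0):  # tool pos so that obj_in_tool sits at (x,y,h) in spindle frame
    A=axes(YAW); return FOOT+A@np.array([x,y,h])-toolR(YAW)@np.array(obj_in_tool)
E
python3 - <<'E'
from h import *
sp=[-.006,.0006,-.033]
for h in (.055,.0): plan(toolpos(sp,h),toolR(YAW))
print(axes(YAW)[:,2],axes(YAW)[:,0],FOOT)
E
```

```text
need [ 0.0504 -0.0048 -0.0746] turn [0.0007 0.0012 0.005 ] deg 0.3 mm 90.2
need [ 0.0778 -0.0072 -0.1223] turn [0.0007 0.0012 0.005 ] deg 0.3 mm 145.1
[-0.49817265  0.04270846  0.8660254 ] [ 0.86286034 -0.07397323  0.5       ] [ 0.62587238 -0.01534934  0.09998205]
```

Emit:
{"op": "arm_command", "data": {
  "moves": [
    {"translation": [0.013,-0.001,-0.019],"turn": [0.0007,0.0012,0.005],"grip": -1},
    {"translation": [0.025,-0.002,-0.037],"turn": [0.0007,0.0012,0.005],"grip": -1},
    {"translation": [0.038,-0.004,-0.056],"turn": [0.0007,0.0012,0.005],"grip": -1},
    {"translation": [0.0504,-0.0048,-0.0746],"turn": [0.0007,0.0012,0.005],"grip": -1},
    {"translation": [0.0504,-0.0048,-0.0746],"turn": [0.0007,0.0012,0.005],"grip": -1}
  ]
}}

```text
time: 7.38
position: [0.6219, -0.0142, 0.1179]
eef_rot: [[0.866, -0.088, 0.492], [-0.075, -0.996, -0.045], [0.494, 0.002, -0.869]]
wrist_force: [-0.4, -0.1, -1.6]
grip_width: 0.381
```

Emit:
{"op": "arm_command", "data": {
  "moves": [
    {"translation": [0,0,0],"turn": [0,0,0],"grip": -1},
    {"translation": [0,0,0],"turn": [0,0,0],"grip": -1}
  ]
}}

```text
time: 7.55
position: [0.6223, -0.0137, 0.124]
eef_rot: [[0.862, -0.086, 0.499], [-0.074, -0.996, -0.043], [0.501, 0.0, -0.866]]
wrist_force: [-0.0, 1.2, -0.1]
grip_width: 0.384
```

Run:
```python
from h import *
c=grab("wrist","w8"); s=bot.sense(); p=s["position"]; print(s["time"],p,s["wrist_force"],s["grip_width"])
cv2.imwrite("pics/w8.png",cv2.resize(c["img"][120:330,240:400],None,fx=3,fy=3))
sp=[-.006,.0006,-.033]
for h in (.055,0.): plan(toolpos(sp,h),toolR(YAW))
A=axes(YAW); L=(cloud(c)-FOOT)@A; v,u=np.mgrid[:400,:640]; k=(abs(L[...,1])<.035)
top=L[k&(abs(L[...,2]-.069)<.003)&(abs(L[...,0])<.04)]; print("spacer top",np.percentile(top,[1,50,99],axis=0).round(4).tolist(),len(top))
st=L[(abs(L[...,2]-.045)<.003)&(abs(L[...,1])<.016)&(abs(L[...,0])<.016)]; print("spindle",np.percentile(st,[1,50,99],axis=0).round(4).tolist() if len(st) else 0,len(st))
pl=L[k&(abs(L[...,2])<.006)&(abs(L[...,0])<.044)]; print("plate z",np.median(pl[:,2]) if len(pl) else 0,len(pl))
```

```text
7.6 [ 0.62211781 -0.01353013  0.12442451] [0.53722723 0.02290633 0.38856405] 0.3808497741393507
need [-0.002  -0.0007 -0.0024] turn [-0.      0.0018  0.0004] deg 0.1 mm 3.2
need [ 0.0254 -0.0031 -0.05  ] turn [-0.      0.0018  0.0004] deg 0.1 mm 56.2
spacer top [[-0.0139, -0.0255, 0.0662], [0.0154, 0.0021, 0.0713], [0.0266, 0.0292, 0.072]] 2700
spindle [[-0.0101, -0.01, 0.0424], [-0.0047, 0.0005, 0.0459], [-0.001, 0.0109, 0.0472]] 464
plate z 0.000976966121862691 7348
```

View pics/w8.png

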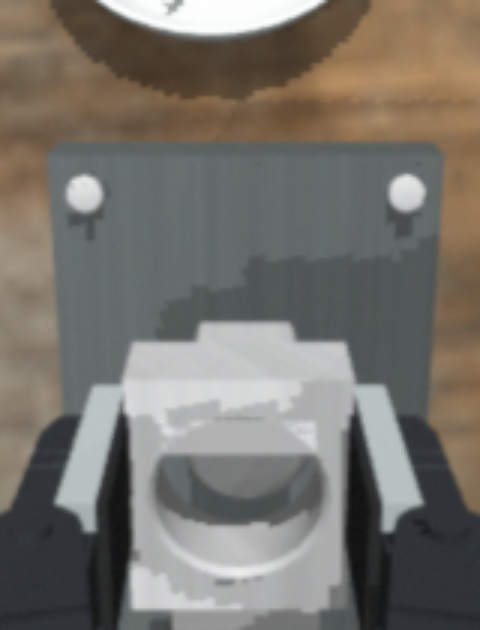

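Run:
```python
from h import *
s=bot.sense()
c=load("w8"); W=cloud(c); T=(W-s["position"])@s["eef_rot"]
for v in range(232,330,6): print(v,[(T[v,u]*1e3).round(1).tolist() for u in (290,320,350)])
c=load("w8");img=c["img"]; print(img[225:330:3,292].mean(1).round())
```

```text
232 [[-6.4, -20.1, 22.2], [-2.8, 0.0, 13.8], [-6.7, 20.3, 22.9]]
238 [[17.3, -14.1, -40.4], [17.5, -0.1, -40.8], [17.2, 13.8, -40.1]]
244 [[17.5, -13.5, -47.2], [16.9, -0.2, -45.9], [17.6, 13.1, -47.5]]
250 [[15.9, -13.3, -50.0], [15.5, -0.2, -49.2], [15.1, 13.1, -48.3]]
256 [[12.7, -13.4, -49.4], [13.1, -0.2, -50.3], [12.7, 13.1, -49.4]]
262 [[9.5, -13.5, -48.9], [10.0, -0.2, -49.8], [8.9, 13.4, -47.8]]
268 [[6.5, -13.6, -49.0], [6.8, -0.2, -49.6], [6.4, 13.3, -48.8]]
274 [[4.0, -13.6, -49.9], [-12.3, -0.1, -22.1], [3.3, 13.4, -48.7]]
280 [[0.7, -13.7, -49.6], [-15.8, -0.1, -22.5], [0.6, 13.5, -49.4]]
286 [[-2.8, -13.9, -48.9], [-48.1, 0.1, 22.3], [-3.1, 13.7, -48.4]]
292 [[-6.0, -14.0, -48.9], [-53.0, 0.1, 22.2], [-6.2, 13.7, -48.6]]
298 [[-9.8, -14.1, -48.1], [-16.1, -0.1, -38.8], [-9.3, 13.8, -48.7]]
304 [[-12.1, -14.1, -49.4], [-15.0, -0.1, -45.4], [-12.3, 13.9, -49.1]]
310 [[-15.6, -14.2, -49.0], [-15.5, -0.1, -49.3], [-15.3, 13.9, -49.5]]
316 [[-19.4, -14.4, -48.5], [-18.2, -0.1, -50.0], [-19.2, 14.1, -48.8]]
322 [[-22.7, -14.5, -48.6], [nan, nan, nan], [-21.9, 14.1, -49.6]]
328 [[-83.9, -22.2, 22.2], [-72.7, 0.1, 8.4], [-83.6, 22.5, 21.8]]
[101. 103.  88. 178. 198. 196. 195. 203. 214. 214. 214. 213. 190. 179.
 177. 178. 149. 114.  97.  92. 100. 125. 147. 174. 179. 174. 173. 173.
 173. 201. 207. 207. 206. 106.  76.]
```

Run:
```python
from h import *
c=load("w8"); A=axes(YAW); L=(cloud(c)-FOOT)@A*1e3
print("spindle column u=320"); 
for v in (226,228,230,232,234): print(v,L[v,320].round(1))
for v in (240,270,274,277,280,283,306,309,312,320): print(v,L[v,320].round(1))
print("far edge",[L[v,u].round(1).tolist() for u in (290,320) for v in (166,168,170,172,174)])
v,u=np.mgrid[:400,:640]
for n,t in (("w7",load("w7")),("w8",c)):
    M=(cloud(t)-FOOT)@A*1e3; pl=(abs(M[...,2])<4)&(abs(M[...,1])<45)&(M[...,0]<50)&(M[...,0]>20)
    E=M[pl]; print(n,"plate z",np.median(E[:,2]),"x max",np.percentile(E[:,0],99.7),"y",np.percentile(E[:,1],[.5,99.5]))
s=M[(abs(M[...,2]-70)<4)&(abs(M[...,1])<14)&(v>248)&(v<323)&(u>285)&(u<355)]; print("spacer y",np.percentile(M[(abs(M[...,2]-71)<2)&(v>250)&(v<320)&(u>275)&(u<365)][:,1],[1,99]))
```

```text
spindle column u=320
226 [6.7 1.4 0.7]
228 [5.7 1.4 1.7]
230 [6.1 1.4 6.2]
232 [6.  1.5 9.3]
234 [26.   1.6 58.8]
240 [26.2  1.6 65.9]
270 [14.4  1.6 72.4]
274 [-3.5  1.6 45.2]
277 [-5.   1.6 45.8]
280 [-7.   1.5 45.6]
283 [-8.6  1.6 46.1]
306 [-7.2  1.6 68.6]
309 [-6.5  1.6 71.8]
312 [-8.4  1.6 71.6]
320 [-12.8   1.6  71.7]
far edge [[21.8, 32.1, -127.2], [44.2, 21.3, -8.8], [44.1, 20.7, -2.6], [43.5, 20.5, 0.7], [42.5, 20.4, 1.8], [22.0, 1.1, -126.3], [44.2, 1.4, -8.7], [44.1, 1.4, -2.6], [43.6, 1.4, 1.2], [nan, nan, nan]]
w7 plate z 0.9659459492204063 x max 44.41372122368646 y [-41.31798384  41.76450672]
w8 plate z 0.9545979571053264 x max 44.51703948050617 y [-41.23218486  41.87802839]
spacer y [-15.15581179  18.78891826]
```

Measured entirely in the camera frame, the spacer bore sits 7.0 mm up-slope and 1.5 mm sideways of the spindle. I'll correct that and lower it to just above the tip.

Run:
```python
from h import *
A=axes(YAW); print(A@[-.007,-.0015,0],A@[-.007,-.0015,-.009], A@[0,0,-.01])
```

```text
[-0.00616815 -0.00097671 -0.0035    ] [-0.00168459 -0.00136108 -0.01129423] [ 0.00498173 -0.00042708 -0.00866025]
```

Emit:
{"op": "arm_command", "data": {
  "moves": [
    {"translation": [-0.0062,-0.001,-0.0035],"turn": [0,0,0],"grip": -1},
    {"translation": [-0.0017,-0.0014,-0.0113],"turn": [0,0,0],"grip": -1},
    {"translation": [-0.0017,-0.0014,-0.0113],"turn": [0,0,0],"grip": -1},
    {"translation": [-0.0017,-0.0014,-0.0113],"turn": [0,0,0],"grip": -1},
    {"translation": [-0.0017,-0.0014,-0.0113],"turn": [0,0,0],"grip": -1}
  ]
}}

```text
time: 8.02
position: [0.6191, -0.0154, 0.111]
eef_rot: [[0.863, -0.086, 0.498], [-0.074, -0.996, -0.043], [0.5, 0.0, -0.866]]
wrist_force: [0.1, 0.9, -0.4]
grip_width: 0.38
```

Run:
```python
from h import *
c=grab("wrist","w9"); s=bot.sense(); print(s["time"],s["position"],s["wrist_force"]); A=axes(YAW); L=(cloud(c)-FOOT)@A*1e3
v,u=np.mgrid[:400,:640]
for v_ in range(208,330,4): print(v_,L[v_,320].round(1),L[v_,292].round(1))
print("spacer y",np.percentile(L[(abs(L[...,2]-62)<2)&(v>250)&(v<320)&(u>275)&(u<365)][:,1],[1,99]))
```

```text
8.0667 [ 0.61923825 -0.01538855  0.11112633] [ 0.04862544  0.25314669 -0.54077377]
208 [13.9 -0.6  1.3] [13.9 16.8  1.4]
212 [11.  -0.6  0.6] [10.9 17.   0.2]
216 [ 8.4 -0.6  0.9] [ 8.8 16.9  2. ]
220 [ 6.1 -0.6  1.9] [ 5.8 17.1  1. ]
224 [ 6.2 -0.6  8.8] [ 3.  17.2  0.8]
228 [ 6.3 -0.5 15.6] [ 0.2 17.3  0.6]
232 [ 6.8 -0.5 22.7] [-2.3 17.3  1.3]
236 [17.3 -0.4 51.9] [17.2 12.7 51.7]
240 [16.8 -0.4 55.4] [17.1 12.4 55.9]
244 [17.1 -0.4 60.2] [17.1 12.  60.3]
248 [15.8 -0.4 61.7] [15.8 12.  61.6]
252 [13.8 -0.4 61.6] [13.7 12.  61.4]
256 [12.4 -0.4 62.7] [12.3 12.  62.4]
260 [10.4 -0.4 62.6] [10.  12.1 61.8]
264 [ 8.3 -0.4 62.4] [ 8.1 12.1 62. ]
268 [ 6.3 -0.4 62.4] [ 6.3 12.1 62.4]
272 [-5.3 -0.5 45.9] [ 4.4 12.2 62.7]
276 [-7.5 -0.5 46. ] [ 2.  12.3 62.1]
280 [-10.2  -0.5  45.4] [-3.5 12.9 56.4]
284 [-41.   -0.6  -0. ] [-4.1 12.7 59. ]
288 [-43.7  -0.6   0.6] [-4.9 12.5 61. ]
292 [-46.4  -0.6   1.3] [-6.4 12.5 62. ]
296 [-15.6  -0.5  51.6] [-8.6 12.6 61.9]
300 [-15.9  -0.5  54.5] [-11.   12.7  61.5]
304 [-16.   -0.4  57.6] [-12.9  12.7  61.9]
308 [-15.8  -0.4  60.9] [-14.6  12.7  62.7]
312 [-16.8  -0.4  62.6] [-17.1  12.8  62.2]
316 [-19.3  -0.4  62.2] [-19.7  12.9  61.7]
320 [-21.1  -0.4  62.8] [-21.2  12.8  62.7]
324 [-61.5  -0.6  14.9] [-72.9  19.1   0.7]
328 [-64.6  -0.6  15. ] [-75.6  19.1   1.6]
spacer y [-17.03650277  16.67108949]
```

Run:
```python
from h import *
A=axes(YAW)
for z in (0,-.006,-.012,-.018,-.028,-.038,-.047): print(z,(A@[.002,.0004,z]).round(4))
```

```text
0 [0.0018 0.0003 0.001 ]
-0.006 [ 0.0047 -0.     -0.0042]
-0.012 [ 0.0077 -0.0003 -0.0094]
-0.018 [ 0.0107 -0.0005 -0.0146]
-0.028 [ 0.0157 -0.0009 -0.0232]
-0.038 [ 0.0207 -0.0014 -0.0319]
-0.047 [ 0.0252 -0.0018 -0.0397]
```

Emit:
{"op": "arm_command", "data": {
  "moves": [
    {"translation": [0.0018,0.0003,0.001],"turn": [0,0,0],"grip": -1},
    {"translation": [0.0018,0.0003,0.001],"turn": [0,0,0],"grip": -1},
    {"translation": [0.0047,0,-0.0042],"turn": [0,0,0],"grip": -1},
    {"translation": [0.0077,-0.0003,-0.0094],"turn": [0,0,0],"grip": -1},
    {"translation": [0.0107,-0.0005,-0.0146],"turn": [0,0,0],"grip": -1}
  ]
}}

```text
time: 8.48
position: [0.63, -0.016, 0.0952]
eef_rot: [[0.863, -0.086, 0.497], [-0.074, -0.996, -0.043], [0.499, 0.001, -0.866]]
wrist_force: [0.1, 0.1, -1.3]
grip_width: 0.381
```

Emit:
{"op": "arm_command", "data": {
  "moves": [
    {"translation": [0.004,-0.0003,-0.007],"turn": [0,0,0],"grip": -1},
    {"translation": [0.008,-0.0007,-0.014],"turn": [0,0,0],"grip": -1},
    {"translation": [0.012,-0.001,-0.021],"turn": [0,0,0],"grip": -1},
    {"translation": [0.0135,-0.0012,-0.0235],"turn": [0,0,0],"grip": -1},
    {"translation": [0.0145,-0.0013,-0.0251],"turn": [0,0,0],"grip": -1}
  ]
}}

```text
time: 8.9
position: [0.644, -0.0176, 0.0707]
eef_rot: [[0.864, -0.086, 0.496], [-0.074, -0.996, -0.044], [0.498, 0.002, -0.867]]
wrist_force: [-30.9, 7.8, 18.5]
grip_width: 0.38
```

```bash
cat >> h.py <<'E'
def col(c,us,vs):
    L=(cloud(c)-FOOT)@axes(YAW)*1e3
    for v in vs: print(v,*[L[v,u].round(1) for u in us])
    return L
E
python3 - <<'E'
from h import *
c=grab("wrist","w10"); s=bot.sense(); print(s["time"],s["position"],s["wrist_force"],s["grip_width"])
col(c,(292,320),range(216,330,8))
E
```

```text
8.95 [ 0.64409161 -0.01745696  0.07088049] [-1.02676452 -0.9140453  -0.23869778] 0.38686694633378127
216 [27.7 12.7  1.6] [27.1 -0.4  0. ]
224 [23.5 12.9  1.1] [23.4 -0.4  0.8]
232 [19.4 13.   1.1] [19.4 -0.4  1.2]
240 [18.7 12.4  8.7] [19.  -0.4  9.4]
248 [17.8 11.9 15.1] [17.4 -0.3 14.2]
256 [13.6 12.1 14.4] [13.4 -0.3 14.1]
264 [10.1 12.1 15.4] [ 9.6 -0.3 14.5]
272 [ 5.9 12.3 15. ] [ 6.2 -0.3 15.6]
280 [-0.9 12.8 10.6] [ 6.3 -0.3 22.4]
288 [ 2.4 11.8 22.4] [ 6.1 -0.3 28.2]
296 [ 4.4 11.  31.4] [ 6.7 -0.3 34.8]
304 [ 5.6 10.4 38.3] [ 6.4 -0.2 39.5]
312 [ 5.9 10.  43.5] [ 5.2 -0.2 42.6]
320 [ 3.7  9.9 45.2] [ 3.9 -0.2 45.5]
328 [ 0.4 10.  45.5] [ 0.6 -0.2 45.7]
```

The spacer is home: its top is at 14.8 mm with the plate at about 1 mm in the same frame. Release and retreat along the spindle.

Emit:
{"op": "arm_command", "data": {
  "moves": [
    {"translation": [0,0,0],"turn": [0,0,0],"grip": 0.6},
    {"translation": [0,0,0],"turn": [0,0,0],"grip": 0.6},
    {"translation": [0,0,0],"turn": [0,0,0],"grip": 1},
    {"translation": [0,0,0],"turn": [0,0,0],"grip": 1},
    {"translation": [-0.01,0.0009,0.0173],"turn": [0,0,0],"grip": 1}
  ]
}}

```text
time: 9.37
position: [0.6328, -0.0171, 0.0839]
eef_rot: [[0.866, -0.087, 0.492], [-0.074, -0.996, -0.045], [0.494, 0.002, -0.869]]
wrist_force: [-0.9, -0.5, -0.8]
grip_width: 1.002
```

Emit:
{"op": "arm_command", "data": {
  "moves": [
    {"translation": [-0.02,0.0017,0.0346],"turn": [0,0,0],"grip": 1},
    {"translation": [-0.04,0.0034,0.0693],"turn": [0,0,0],"grip": 1},
    {"translation": [-0.06,0.02,0.1],"turn": [0,0.1,0],"grip": 1},
    {"translation": [-0.08,0.05,0.12],"turn": [0,0.2,0],"grip": 1},
    {"translation": [-0.1,0.08,0.13],"turn": [0,0.3,0],"grip": 1}
  ]
}}

```text
time: 9.78
position: [0.5337, 0.0641, 0.2243]
eef_rot: [[0.971, -0.082, 0.223], [-0.075, -0.996, -0.041], [0.225, 0.023, -0.974]]
wrist_force: [1.6, -0.1, -0.1]
grip_width: 0.997
```

Run:
```python
from h import *
c=grab("wrist","w11"); s=bot.sense(); print(s["time"],s["position"],s["eef_rot"].round(3).tolist(),s["grip_width"],s["q"].round(2))
L=(cloud(c)-FOOT)@axes(YAW)*1e3; k=(abs(L[...,0])<22)&(abs(L[...,1])<20)&(L[...,2]>8)&(L[...,2]<22)
Q=L[k]; print("spacer on jig",len(Q),np.percentile(Q,[1,50,99],axis=0).round(1).tolist())
# crank boss from top camera
t=load("top0"); W=cloud(t); k=(abs(W[...,0]-.45)<.09)&(abs(W[...,1]-.31)<.04)&(W[...,2]>.026); B=W[k]; print("boss",B.mean(0),B.min(0),B.max(0),len(B))
print(proj(c,B.mean(0)))
```

```text
9.8333 [0.53375183 0.06847968 0.22479342] [[0.973, -0.08, 0.217], [-0.073, -0.997, -0.04], [0.219, 0.023, -0.975]] 1.0006892143954935 [ 0.62 -0.34 -0.27  0.16 -1.48  0.87]
spacer on jig 1002 [[-21.2, -16.7, 8.9], [8.7, 6.3, 14.7], [19.0, 17.1, 20.7]]
boss [0.47001329 0.29856023 0.03256338] [0.45146764 0.27921311 0.02611035] [0.48843052 0.31822153 0.04023675] 118
[[126.02496963 274.92558107]]
```

Run:
```python
from h import *
c=load("w1"); W=cloud(c)
k=(abs(W[...,0]-.44)<.1)&(abs(W[...,1]-.30)<.05); B=W[k&(W[...,2]>.028)]; print("boss",B.mean(0),cv2.minAreaRect((B[:,:2]*1e4).astype(np.float32)))
hsv=cv2.cvtColor(c["img"],cv2.COLOR_BGR2HSV); g=k&(W[...,2]>.005)&(W[...,2]<.015)&(hsv[...,1]<50)&(hsv[...,2]>120); E=W[g]; E=E[E[:,0]<.42]; print("eye",E.mean(0),E.min(0),E.max(0),len(E))
d=B.mean(0)-E.mean(0); print(np.hypot(*d[:2]),np.degrees(np.arctan2(d[1],d[0])))
yaw=np.arctan2(d[1],d[0]); R=np.c_[[np.cos(yaw),np.sin(yaw),0],[np.sin(yaw),-np.cos(yaw),0],[0,0,-1]]
plan(np.r_[B.mean(0)[:2],.09],R)
```

```text
boss [0.52970239 0.271327   0.37482233] ((4950.51171875, 2920.99951171875), (898.9515991210938, 841.9177856445312), 0.004120885394513607)
eye [0.40092428 0.30223498 0.00981723] [0.37970568 0.28860078 0.00503339] [0.41990417 0.31705207 0.01264547] 310
0.13243528512334304 -13.49625543809413
need [-0.004   0.2028 -0.1348] turn [ 0.0571  0.215  -0.1576] deg 15.6 mm 243.6
```

```bash
cat >> h.py <<'E'
def downR(yaw): return np.c_[[np.cos(yaw),np.sin(yaw),0],[np.sin(yaw),-np.cos(yaw),0],[0,0,-1]]
E
python3 - <<'E'
from h import *
plan(np.array([.47,.2986,.09]),downR(np.radians(-3.2)))
E
```

```text
need [-0.0638  0.2301 -0.1348] turn [0.0375 0.219  0.0214] deg 12.8 mm 274.2
```

Emit:
{"op": "arm_command", "data": {
  "moves": [
    {"translation": [-0.01,0.035,0],"turn": [0.0094,0.055,0.005],"grip": 1},
    {"translation": [-0.02,0.07,0],"turn": [0.0188,0.11,0.01],"grip": 1},
    {"translation": [-0.03,0.105,-0.01],"turn": [0.028,0.165,0.016],"grip": 1},
    {"translation": [-0.04,0.14,-0.02],"turn": [0.0375,0.219,0.0214],"grip": 1},
    {"translation": [-0.05,0.175,-0.03],"turn": [0.0375,0.219,0.0214],"grip": 1}
  ]
}}

```text
time: 10.25
position: [0.4846, 0.2403, 0.1873]
eef_rot: [[0.998, -0.059, -0.0], [-0.059, -0.998, -0.004], [-0.0, 0.004, -1.0]]
wrist_force: [0.4, -0.1, -0.3]
grip_width: 1.003
```

Emit:
{"op": "arm_command", "data": {
  "moves": [
    {"translation": [-0.005,0.028,-0.02],"turn": [0,0,0],"grip": 1},
    {"translation": [-0.014,0.055,-0.05],"turn": [0,0,0],"grip": 1},
    {"translation": [-0.014,0.055,-0.08],"turn": [0,0,0],"grip": 1},
    {"translation": [-0.014,0.055,-0.08],"turn": [0,0,0],"grip": 1},
    {"translation": [-0.014,0.055,-0.08],"turn": [0,0,0],"grip": 1}
  ]
}}

```text
time: 10.67
position: [0.4699, 0.2928, 0.1072]
eef_rot: [[0.998, -0.057, 0.001], [-0.057, -0.998, -0.007], [0.002, 0.007, -1.0]]
wrist_force: [1.4, -0.1, 1.3]
grip_width: 1.002
```

Run:
```python
from h import *
c=grab("wrist","w12"); s=bot.sense(); print(s["time"],s["position"],s["eef_rot"].round(3).tolist(),s["grip_width"])
cv2.imwrite("pics/w12.png",c["img"])
for z in (.034,0): print(z,proj(c,[[.47,.2986,z],[.395,.3028,z]]))
```

```text
10.7167 [0.47108688 0.29321391 0.10966338] [[0.998, -0.057, 0.004], [-0.057, -0.998, -0.004], [0.005, 0.004, -1.0]] 1.0024417258484584
0.034 [[312.13574555 200.20806344]
 [312.72560178 280.73174719]]
0 [[312.6537505  189.1920817 ]
 [313.14656731 262.30849772]]
```

View pics/w12.png

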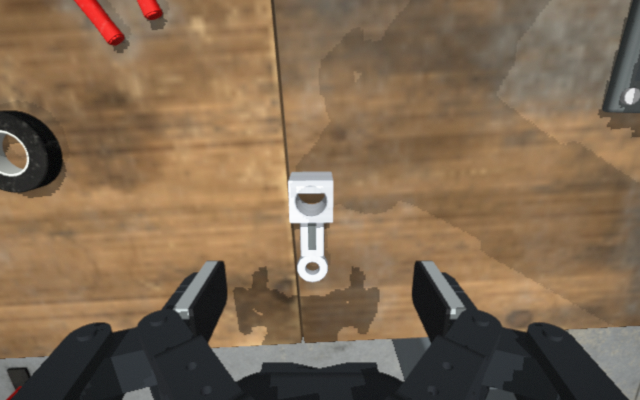

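The crank is at boss top (311,202), eye (312,267), already aligned with the tool. Next I'll get its offsets from depth.

Run:
```python
from h import *
c=load("w12"); s=bot.sense(); W=cloud(c); T=(W-s["position"])@s["eef_rot"]; v,u=np.mgrid[:400,:640]
k=(u>275)&(u<345)&(v>165)&(v<232)&(abs(W[...,2]-.034)<.003); Q=T[k]
r=cv2.minAreaRect((Q[:,:2]*1e3).astype(np.float32)); print("boss tool mm",r, np.median(W[k][:,2]), len(Q))
k=(u>290)&(u<335)&(v>225)&(v<290)&(abs(W[...,2]-.01)<.003); E=T[k]; e=E[E[:,0]<E[:,0].min()+.03]; print("eye x",E[:,0].min()+.015,"y",(e[:,1].min()+e[:,1].max())/2, e[:,1].max()-e[:,1].min())
```

```text
boss tool mm ((-2.9189157485961914, -6.536472320556641), (35.986839294433594, 36.888282775878906), 89.6098861694336) 0.03420974283444731 1280
eye x -0.07734395257616651 y -0.006101416358871508 0.02806583556882724
```

Emit:
{"op": "arm_command", "data": {
  "moves": [
    {"translation": [-0.0025,0.0067,-0.03],"turn": [0,0,0],"grip": 1},
    {"translation": [-0.0025,0.0067,-0.065],"turn": [0,0,0],"grip": 1},
    {"translation": [-0.0025,0.0067,-0.1],"turn": [0,0,0],"grip": 1},
    {"translation": [-0.0025,0.0067,-0.125],"turn": [0,0,0],"grip": 1},
    {"translation": [-0.0025,0.0067,-0.1365],"turn": [0,0,0],"grip": 1}
  ]
}}

```text
time: 11.13
position: [0.468, 0.2992, -0.0293]
eef_rot: [[0.998, -0.059, 0.002], [-0.059, -0.998, -0.005], [0.002, 0.004, -1.0]]
wrist_force: [-0.3, -0.5, -0.2]
grip_width: 1.001
```

Emit:
{"op": "arm_command", "data": {
  "moves": [
    {"translation": [0,0,0],"turn": [0,0,0],"grip": 1},
    {"translation": [0,0,0],"turn": [0,0,0],"grip": -1},
    {"translation": [0,0,0],"turn": [0,0,0],"grip": -1},
    {"translation": [0,0,0],"turn": [0,0,0],"grip": -1},
    {"translation": [0,0,0],"turn": [0,0,0],"grip": -1}
  ],
  "newtons": 60
}}

```text
time: 11.55
position: [0.4688, 0.3011, -0.0262]
eef_rot: [[0.998, -0.057, 0.005], [-0.057, -0.998, -0.002], [0.005, 0.001, -1.0]]
wrist_force: [-0.8, -6.4, 3.1]
grip_width: 0.453
```

Emit:
{"op": "arm_command", "data": {
  "moves": [
    {"translation": [0,0,0],"turn": [0,0,0],"grip": -1},
    {"translation": [0,0,0],"turn": [0,0,0],"grip": -1},
    {"translation": [0,0,0.02],"turn": [0,0,0],"grip": -1},
    {"translation": [0.005,-0.01,0.055],"turn": [0,0,0],"grip": -1},
    {"translation": [0.01,-0.025,0.085],"turn": [0,0,0],"grip": -1}
  ]
}}

```text
time: 11.97
position: [0.4773, 0.2754, 0.0576]
eef_rot: [[0.998, -0.056, 0.002], [-0.056, -0.998, -0.005], [0.002, 0.005, -1.0]]
wrist_force: [1.2, 0.9, -1.0]
grip_width: 0.411
```

Run:
```python
from h import *
s=bot.sense(); print(s["time"],s["position"],s["eef_rot"].round(3).tolist(),s["grip_width"],s["wrist_force"])
plan(FOOT+axes(YAW)@[0,0,.12],toolR(YAW))
```

```text
11.9667 [0.47731304 0.27536278 0.05763335] [[0.998, -0.056, 0.002], [-0.056, -0.998, -0.005], [0.002, 0.005, -1.0]] 0.4109232976639849 [ 1.19346101  0.86771428 -1.04733382]
need [ 0.0888 -0.2856  0.1463] turn [-0.0321 -0.5203 -0.028 ] deg 29.9 mm 332.9
```

Emit:
{"op": "arm_command", "data": {
  "moves": [
    {"translation": [0.005,-0.01,0.04],"turn": [0,0,0],"grip": -1},
    {"translation": [0.01,-0.03,0.075],"turn": [0,0,0],"grip": -1},
    {"translation": [0.02,-0.06,0.1],"turn": [-0.003,-0.052,-0.003],"grip": -1},
    {"translation": [0.03,-0.09,0.12],"turn": [-0.006,-0.104,-0.006],"grip": -1},
    {"translation": [0.04,-0.12,0.135],"turn": [-0.0096,-0.156,-0.0084],"grip": -1}
  ]
}}

```text
time: 12.38
position: [0.5187, 0.1544, 0.1947]
eef_rot: [[0.984, -0.066, 0.163], [-0.065, -0.998, -0.013], [0.163, 0.002, -0.987]]
wrist_force: [0.6, -0.6, -1.2]
grip_width: 0.412
```

Run:
```python
from h import *
plan(FOOT+axes(YAW)@[0,0,.12],toolR(YAW))
```

```text
need [ 0.0474 -0.1646  0.0092] turn [-0.0254 -0.3586 -0.0188] deg 20.6 mm 171.5
```

Emit:
{"op": "arm_command", "data": {
  "moves": [
    {"translation": [0.009,-0.033,0.01],"turn": [-0.005,-0.072,-0.0038],"grip": -1},
    {"translation": [0.019,-0.066,0.02],"turn": [-0.01,-0.143,-0.0075],"grip": -1},
    {"translation": [0.028,-0.099,0.02],"turn": [-0.0152,-0.215,-0.0113],"grip": -1},
    {"translation": [0.038,-0.132,0.015],"turn": [-0.02,-0.287,-0.015],"grip": -1},
    {"translation": [0.0474,-0.1646,0.0092],"turn": [-0.0254,-0.3586,-0.0188],"grip": -1}
  ]
}}

```text
time: 12.8
position: [0.5654, -0.0103, 0.202]
eef_rot: [[0.863, -0.085, 0.498], [-0.074, -0.996, -0.043], [0.5, 0.001, -0.866]]
wrist_force: [0.6, -0.4, -1.2]
grip_width: 0.41
```

Emit:
{"op": "arm_command", "data": {
  "moves": [
    {"translation": [0,0,0],"turn": [0,0,0],"grip": -1},
    {"translation": [0,0,0],"turn": [0,0,0],"grip": -1},
    {"translation": [0,0,0],"turn": [0,0,0],"grip": -1}
  ]
}}

```text
time: 13.05
position: [0.5652, -0.0093, 0.2017]
eef_rot: [[0.865, -0.087, 0.494], [-0.075, -0.996, -0.044], [0.496, 0.001, -0.868]]
wrist_force: [-0.1, 0.3, -1.0]
grip_width: 0.402
```

Run:
```python
from h import *
c=grab("wrist","w13"); s=bot.sense(); print(s["time"],s["position"],s["grip_width"]); plan(FOOT+axes(YAW)@[0,0,.12],toolR(YAW))
cv2.imwrite("pics/w13.png",c["img"])
jigfit(c,FOOT,YAW,vlim=(100,225))
L=col(c,(290,320),range(200,380,6))
```

```text
13.1 [ 0.56552779 -0.00864849  0.20206104] 0.4118238430976748
need [ 0.0006 -0.0016  0.0018] turn [ 0.0004 -0.004   0.0003] deg 0.2 mm 2.5
plane n [-0.4989  0.0421  0.8656] tilt 30.05 foot0 above plane mm -0.91 6044
edges mean y 0.0002 slope -0.0009 width 0.0834
spindle top x -0.012058182018821388 0.006547956036049493 y -0.011701490699152118 0.01145886595716814 mean [-0.00120986  0.00021779  0.04522433] 520
200 [-16.6  29.5   0.1] [-2.2  0.7 45.3]
206 [-22.7  29.7   0.3] [-6.9  0.7 46.8]
212 [-28.9  29.9   0. ] [-28.6   0.5   1. ]
218 [-35.   30.    0.5] [-34.8   0.5   1.1]
224 [-40.9  30.1   1.7] [-41.5   0.5   0.3]
230 [ 16.4  15.7 151.9] [ 16.4   1.1 152. ]
236 [ 16.5  15.  159.1] [ 16.6   1.1 159.5]
242 [ 16.5  14.5 165.8] [ 16.4   1.1 165.6]
248 [ 16.2  14.  171.1] [ 16.2   1.2 171.1]
254 [ 16.   13.6 176.3] [ 16.1   1.2 176.4]
260 [ 15.1  13.3 179.8] [ 14.3   1.2 178.2]
266 [ 11.9  13.5 178.8] [ 11.2   1.2 177.6]
272 [  8.8  13.6 178.4] [  9.5   1.2 179.6]
278 [  6.   13.7 178.4] [-101.3    0.5    2. ]
284 [  2.4  13.9 177.2] [-14.5   1.1 150.6]
290 [ -1.7  14.2 175.4] [-14.7   1.1 155.7]
296 [ -4.   14.1 176.4] [-14.1   1.1 161.6]
302 [ -6.2  14.1 177.6] [-14.2   1.1 166.4]
308 [ -8.6  14.1 178.5] [-13.9   1.2 171.2]
314 [-12.2  14.3 177.8] [-14.5   1.2 174.8]
320 [-14.4  14.2 178.9] [-14.9   1.2 178.4]
326 [-18.5  14.4 177.7] [-18.4   1.2 178. ]
332 [-179.9   35.   -10.5] [-40.6   1.1 155.3]
338 [-186.    35.    -7.8] [-44.1   1.1 155.8]
344 [-191.9   34.9   -4.9] [-48.3   1.1 155.4]
350 [-198.    34.9   -2.3] [-52.3   1.1 155.5]
356 [-202.8   34.7    1.7] [-57.    1.1 154.7]
362 [  9.2   9.5 226.4] [-60.4   1.1 155.5]
368 [  9.2   9.3 228.3] [  8.4   1.4 227.6]
374 [  9.9   9.1 230.9] [  9.9   1.4 231. ]
```

View pics/w13.png

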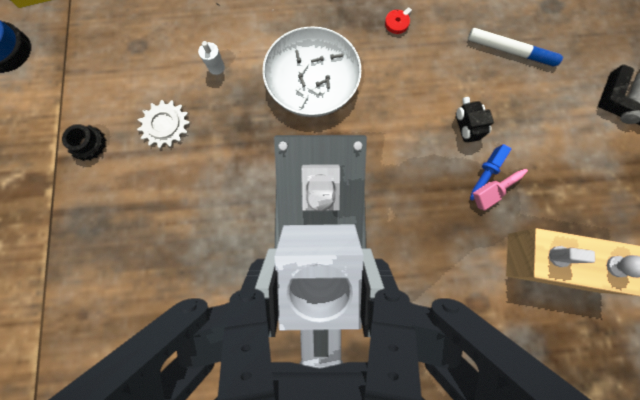

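The crank is held square above the spindle. That's 12 pictures, my viewing limit, so the remaining checks are numeric.

```bash
cat >> h.py <<'E'
def crank(c,ztop,ulim=(265,375),vlim=(225,335)):
    L=(cloud(c)-FOOT)@axes(YAW)*1e3; v,u=np.mgrid[:400,:640]
    k=(u>ulim[0])&(u<ulim[1])&(v>vlim[0])&(v<vlim[1])&(abs(L[...,1])<40)
    F=L[k&(L[...,2]>ztop-30)&(L[...,2]<ztop-4)&(L[...,0]>8)&(L[...,0]<24)&(abs(L[...,1])<15)]
    Q=L[k&(abs(L[...,2]-ztop)<2.5)&(abs(L[...,1])<30)&(abs(L[...,0])<30)]; e=Q[abs(Q[:,0])<15]
    print("boss front x",np.median(F[:,0]).round(2) if len(F) else None,"top z",np.median(Q[:,2]).round(2),"y",np.percentile(Q[:,1],[1,99]).round(2), "yaw",cv2.minAreaRect(Q[:,:2].astype(np.float32)))
    a=L[(abs(L[...,2]-ztop+24)<3)&(L[...,0]<-25)&(L[...,0]>-95)&(abs(L[...,1])<25)]
    if len(a)>20: print("arm y",np.percentile(a[:,1],[1,99]).round(2),"x",a[:,0].min().round(1),a[:,0].max().round(1),"z",np.median(a[:,2]).round(2),"slope",np.polyfit(a[:,0],a[:,2],1)[0].round(4))
    st=L[(abs(L[...,2]-46)<2)&(abs(L[...,1])<16)&(abs(L[...,0])<16)]
    if len(st)>20: print("spindle top x",np.percentile(st[:,0],[1,99]).round(2),"y",np.percentile(st[:,1],[1,99]).round(2))
    return L
E
python3 - <<'E'
from h import *
crank(load("w13"),178.4); A=axes(YAW)
for z in (0,-.09): print(A@[.001,-.0008,z])
E
```

```text
boss front x 16.61 top z 178.5 y [-17.97  20.72] yaw ((-1.4651527404785156, 0.8945388793945312), (37.892921447753906, 45.20124435424805), 1.4643949270248413)
arm y [-10.23  11.27] x -64.9 -34.7 z 155.12 slope 0.0026
spindle top x [-9.94  5.23] y [-9.96 10.5 ]
[ 0.00079453 -0.00087105  0.0005    ]
[ 0.04563007 -0.00471481 -0.07744229]
```

Emit:
{"op": "arm_command", "data": {
  "moves": [
    {"translation": [0.015,-0.002,-0.025],"turn": [0.0004,-0.004,0.0003],"grip": -1},
    {"translation": [0.03,-0.0033,-0.05],"turn": [0.0004,-0.004,0.0003],"grip": -1},
    {"translation": [0.0456,-0.0047,-0.0774],"turn": [0.0004,-0.004,0.0003],"grip": -1},
    {"translation": [0.0456,-0.0047,-0.0774],"turn": [0.0004,-0.004,0.0003],"grip": -1},
    {"translation": [0.0456,-0.0047,-0.0774],"turn": [0.0004,-0.004,0.0003],"grip": -1}
  ]
}}

```text
time: 13.52
position: [0.6107, -0.0135, 0.1217]
eef_rot: [[0.865, -0.085, 0.494], [-0.073, -0.996, -0.045], [0.496, 0.003, -0.868]]
wrist_force: [0.6, 0.2, -1.1]
grip_width: 0.407
```

Emit:
{"op": "arm_command", "data": {
  "moves": [
    {"translation": [0,0,0],"turn": [0,0,0],"grip": -1},
    {"translation": [0,0,0],"turn": [0,0,0],"grip": -1}
  ]
}}

```text
time: 13.68
position: [0.6118, -0.013, 0.1263]
eef_rot: [[0.862, -0.085, 0.5], [-0.073, -0.996, -0.042], [0.502, -0.0, -0.865]]
wrist_force: [-0.3, 0.5, -1.9]
grip_width: 0.411
```

Run:
```python
from h import *
c=grab("wrist","w14"); s=bot.sense(); print(s["time"],s["position"],s["wrist_force"]); plan(s["position"],toolR(YAW))
crank(c,88.5)
col(c,(320,),range(200,330,5))
```

```text
13.7333 [ 0.61164324 -0.01305041  0.12624173] [ 0.08449852 -0.22616263 -1.35377214]
need [0. 0. 0.] turn [-0.0003  0.0025 -0.0007] deg 0.2 mm 0.0
boss front x 19.09 top z 89.82 y [-18.1   20.64] yaw ((1.2084121704101562, 1.4454479217529297), (45.643951416015625, 37.551822662353516), 89.87242126464844)
arm y [-10.04  11.47] x -62.1 -35.5 z 66.12 slope 0.0074
200 [18.7  1.3 13.5]
205 [15.9  1.3 15. ]
210 [12.4  1.3 14.7]
215 [ 9.   1.3 14.7]
220 [ 5.9  1.3 15.4]
225 [19.2  1.3 57.4]
230 [18.5  1.4 62.3]
235 [18.8  1.4 69.1]
240 [19.1  1.4 75.3]
245 [18.8  1.4 80. ]
250 [18.8  1.4 84.8]
255 [18.9  1.4 89.7]
260 [16.5  1.4 89.4]
265 [14.1  1.4 89. ]
270 [11.7  1.4 89.1]
275 [10.2  1.4 90.4]
280 [-12.2   1.3  57.4]
285 [-12.1   1.3  62.5]
290 [-11.9   1.3  67.3]
295 [-11.5   1.3  72.3]
300 [-12.2   1.3  75.3]
305 [-11.7   1.3  79.9]
310 [-11.6   1.3  83.8]
315 [-11.3   1.4  87.8]
320 [-12.    1.4  90.3]
325 [-14.4   1.4  90.5]
```

Run:
```python
from h import *
A=axes(YAW)
for z in (0,-.006,-.012,-.018): print((A@[-.0016,-.0009,z]).round(4))
for z in (-.008,-.016,-.021,-.0235): print((A@[0,0,z]).round(4))
```

```text
[-0.0015 -0.0008 -0.0008]
[ 0.0015 -0.001  -0.006 ]
[ 0.0045 -0.0013 -0.0112]
[ 0.0075 -0.0015 -0.0164]
[ 0.004  -0.0003 -0.0069]
[ 0.008  -0.0007 -0.0139]
[ 0.0105 -0.0009 -0.0182]
[ 0.0117 -0.001  -0.0204]
```

Emit:
{"op": "arm_command", "data": {
  "moves": [
    {"translation": [-0.0015,-0.0008,-0.0008],"turn": [-0.0003,0.0025,-0.0007],"grip": -1},
    {"translation": [-0.0015,-0.0008,-0.0008],"turn": [-0.0003,0.0025,-0.0007],"grip": -1},
    {"translation": [0.0015,-0.001,-0.006],"turn": [-0.0003,0.0025,-0.0007],"grip": -1},
    {"translation": [0.0045,-0.0013,-0.0112],"turn": [-0.0003,0.0025,-0.0007],"grip": -1},
    {"translation": [0.0075,-0.0015,-0.0164],"turn": [-0.0003,0.0025,-0.0007],"grip": -1}
  ]
}}

```text
time: 14.15
position: [0.6193, -0.0152, 0.1078]
eef_rot: [[0.863, -0.086, 0.497], [-0.074, -0.996, -0.044], [0.499, 0.001, -0.866]]
wrist_force: [2.5, 0.4, 0.2]
grip_width: 0.407
```

Emit:
{"op": "arm_command", "data": {
  "moves": [
    {"translation": [0,0,0],"turn": [0,0,0],"grip": -1}
  ]
}}

```text
time: 14.23
position: [0.6196, -0.0153, 0.1072]
eef_rot: [[0.863, -0.086, 0.497], [-0.074, -0.996, -0.044], [0.499, 0.001, -0.867]]
wrist_force: [5.7, 0.1, -1.3]
grip_width: 0.409
```

Run:
```python
from h import *
c=grab("wrist","w15"); s=bot.sense(); print(s["time"],s["position"],s["wrist_force"],s["torque"])
crank(c,72)
col(c,(320,),range(210,330,8))
```

```text
14.2833 [ 0.61947309 -0.01531885  0.1073788 ] [ 5.49631232 -0.35326832 -1.18584001] [ 0.06916991 -0.05382913 -0.03914036]
boss front x 16.6 top z 69.9 y [-20.99  20.54] yaw ((-0.87939453125, -0.19037628173828125), (36.8526611328125, 44.330078125), 0.25523942708969116)
arm y [-11.03   9.38] x -64.8 -38.1 z 45.76 slope 0.0088
spindle top x [-14.95  15.94] y [-10.87  12.42]
210 [17.  -0.4 15. ]
218 [12.1 -0.4 14.7]
226 [16.8 -0.3 38.4]
234 [16.7 -0.2 48.3]
242 [16.  -0.2 55.6]
250 [16.5 -0.2 64.5]
258 [15.7 -0.2 70.1]
266 [11.6 -0.2 69.3]
274 [ 7.8 -0.2 69.2]
282 [-14.6  -0.3  39.2]
290 [-14.4  -0.3  46.8]
298 [-14.4  -0.3  53.7]
306 [-14.2  -0.2  60.2]
314 [-15.1  -0.2  64.8]
322 [-15.8  -0.2  69.3]
```

Emit:
{"op": "arm_command", "data": {
  "moves": [
    {"translation": [0.003,-0.0003,-0.0042],"turn": [0,0,0],"grip": -1},
    {"translation": [0.006,-0.0006,-0.0094],"turn": [0,0,0],"grip": -1},
    {"translation": [0.009,-0.0009,-0.0146],"turn": [0,0,0],"grip": -1},
    {"translation": [0.0107,-0.0009,-0.0175],"turn": [0,0,0],"grip": -1},
    {"translation": [0.0112,-0.001,-0.0184],"turn": [0,0,0],"grip": -1}
  ]
}}

```text
time: 14.7
position: [0.6299, -0.0165, 0.0895]
eef_rot: [[0.864, -0.087, 0.496], [-0.074, -0.996, -0.045], [0.498, 0.002, -0.867]]
wrist_force: [-17.7, 4.5, 14.1]
grip_width: 0.413
```

Run:
```python
from h import *
c=grab("wrist","w16"); s=bot.sense(); print(s["time"],s["position"],s["wrist_force"],s["grip_width"])
crank(c,49)
col(c,(320,),range(210,360,8))
```

```text
14.75 [ 0.62980199 -0.01643126  0.08952423] [-6.0573136   1.27581552  4.84177479] 0.4083582737726792
boss front x 16.76 top z 48.86 y [-19.4   18.82] yaw ((-1.2056713104248047, -0.48334503173828125), (37.46955871582031, 45.27642059326172), 0.2561655044555664)
arm y [-11.5    9.64] x -64.3 -38.0 z 25.32 slope 0.0057
spindle top x [-14.45  13.95] y [-13.34  12.9 ]
210 [19.7 -0.6  1.7]
218 [18.5 -0.6 10.8]
226 [16.8 -0.5 17.6]
234 [16.8 -0.5 27.4]
242 [17.1 -0.5 36.9]
250 [16.4 -0.4 43.4]
258 [15.5 -0.4 48.8]
266 [12.4 -0.4 49.8]
274 [ 8.4 -0.4 49.2]
282 [ 2.2 -0.4 45.4]
290 [-0.9 -0.4 46.7]
298 [-5.6 -0.4 45.6]
306 [-9.4 -0.4 46. ]
314 [-14.9  -0.5  44.3]
322 [-15.1  -0.4  49.4]
330 [-38.6  -0.6  26.2]
338 [-44.5  -0.6  25.3]
346 [-49.1  -0.6  26. ]
354 [-54.8  -0.6  25.5]
```

The crank is home: boss top at 49, arm top at 25.3, which matches 14+10 plus the 1 mm frame bias. Release and retreat.

Emit:
{"op": "arm_command", "data": {
  "moves": [
    {"translation": [0,0,0],"turn": [0,0,0],"grip": 0.5},
    {"translation": [0,0,0],"turn": [0,0,0],"grip": 0.5},
    {"translation": [0,0,0],"turn": [0,0,0],"grip": 0.7},
    {"translation": [0,0,0],"turn": [0,0,0],"grip": 0.7},
    {"translation": [-0.01,0.0009,0.0173],"turn": [0,0,0],"grip": 0.7}
  ]
}}

```text
time: 15.17
position: [0.6179, -0.0164, 0.1011]
eef_rot: [[0.868, -0.087, 0.489], [-0.074, -0.996, -0.046], [0.491, 0.004, -0.871]]
wrist_force: [-0.9, -0.0, -0.3]
grip_width: 0.85
```

Emit:
{"op": "arm_command", "data": {
  "moves": [
    {"translation": [-0.02,0.0017,0.0346],"turn": [0,0,0],"grip": 0.7},
    {"translation": [-0.035,0.003,0.0606],"turn": [0,0,0],"grip": 0.7},
    {"translation": [-0.05,0.0043,0.0866],"turn": [0,0,0],"grip": 0.7},
    {"translation": [-0.07,0.006,0.112],"turn": [0,0,0],"grip": 0.7},
    {"translation": [-0.07,0.006,0.112],"turn": [0,0,0],"grip": 0.7}
  ]
}}

```text
time: 15.58
position: [0.5497, -0.0093, 0.2261]
eef_rot: [[0.859, -0.086, 0.504], [-0.075, -0.996, -0.041], [0.506, -0.003, -0.863]]
wrist_force: [1.2, 0.3, 1.2]
grip_width: 0.852
```

Run:
```python
from h import *
c=grab("wrist","w17"); s=bot.sense(); print(s["time"],s["position"],s["grip_width"])
A=axes(YAW); L=(cloud(c)-FOOT)@A*1e3
B=L[(abs(L[...,2]-49)<2)&(abs(L[...,0])<30)&(abs(L[...,1])<30)]; print("boss top",np.percentile(B,[1,50,99],axis=0).round(1).tolist(),len(B))
a=L[(abs(L[...,2]-25)<3)&(L[...,0]<-25)&(L[...,0]>-100)&(abs(L[...,1])<22)]; print("arm",np.percentile(a,[1,50,99],axis=0).round(1).tolist(), len(a))
e=a[a[:,0]<-62]; print("eye rect",cv2.minEnclosingCircle(e[:,:2].astype(np.float32)) if len(e)>5 else None)
# pins on block: cluster in wrist + top
t=load("top0"); W=cloud(t); k=(abs(W[...,0]-.53)<.06)&(abs(W[...,1]+.285)<.08)
b=W[k&(abs(W[...,2]-.052)<.004)]; print("block top",cv2.minAreaRect((b[:,:2]*1e3).astype(np.float32)),len(b))
g=W[k&(W[...,2]>.064)&(W[...,0]<.57)]; 
for nm,q in (("lock",g[g[:,1]>-.287]),("knob",g[g[:,1]<-.287])): print(nm,q.mean(0).round(4),q[:,2].max(),len(q),cv2.minAreaRect((q[:,:2]*1e3).astype(np.float32)))
```

```text
15.6333 [ 0.54986943 -0.0089293   0.22275304] 0.8482835077726779
boss top [[-19.1, -18.4, 47.1], [2.7, -0.4, 48.8], [17.0, 17.3, 50.4]] 1080
arm [[-88.8, -14.8, 22.5], [-55.9, -1.4, 24.9], [-28.0, 11.0, 26.6]] 1146
eye rect ((-75.03074645996094, -1.754969835281372), 15.760625839233398)
block top ((530.7409057617188, -289.450439453125), (110.3837890625, 52.94633865356445), 75.17818450927734) 539
lock [ 0.5373 -0.259   0.0817] 0.08895731801813389 51 ((537.8572387695312, -259.8510437011719), (24.773672103881836, 11.599946975708008), 74.21684265136719)
knob [ 0.5221 -0.3169  0.0771] 0.08433670743436253 49 ((522.55615234375, -318.2021789550781), (19.9725341796875, 16.51534652709961), 87.9683837890625)
```

The crank stays home (boss top 48.8, eye at (-75.0,-1.8) in the jig frame). Next is the winged pin, at (0.538,-0.260) with its thin axis at a yaw of about -15.5°. The jaws will go along that, with tool x at -105.5°.

Run:
```python
from h import *
s=bot.sense(); R=downR(np.radians(-105.5)); plan(np.array([.538,-.26,.11]),R)
rv=Ro.from_matrix(R@s["eef_rot"].T).as_rotvec(); print((rv/15).round(4),(rv/3).round(4))
for f in (.33,.67): print((Ro.from_rotvec(rv*f).as_matrix()@s["eef_rot"])[:,2].round(2))
```

```text
need [-0.0119 -0.2511 -0.1128] turn [ 0.491   0.3442 -1.7099] deg 103.8 mm 275.5
[ 0.0327  0.0229 -0.114 ] [ 0.1637  0.1147 -0.57  ]
[ 0.34 -0.14 -0.93]
[ 0.15 -0.12 -0.98]
```

Emit:
{"op": "arm_command", "data": {
  "moves": [
    {"translation": [0,-0.015,0.01],"turn": [0.0327,0.0229,-0.114],"grip": 0.7},
    {"translation": [0,-0.03,0.01],"turn": [0.0655,0.0459,-0.228],"grip": 0.7},
    {"translation": [0,-0.05,0.01],"turn": [0.0982,0.0688,-0.342],"grip": 0.7},
    {"translation": [0,-0.07,0.01],"turn": [0.131,0.0918,-0.456],"grip": 0.7},
    {"translation": [0,-0.09,0.01],"turn": [0.1637,0.1147,-0.57],"grip": 0.7}
  ]
}}

```text
time: 16.05
position: [0.5494, -0.1003, 0.2268]
eef_rot: [[0.711, -0.619, 0.333], [-0.613, -0.778, -0.137], [0.344, -0.107, -0.933]]
wrist_force: [-0.1, 0.6, 0.5]
grip_width: 0.852
```

Emit:
{"op": "arm_command", "data": {
  "moves": [
    {"translation": [0,-0.02,0],"turn": [0.0327,0.0229,-0.114],"grip": 0.7},
    {"translation": [0,-0.04,-0.01],"turn": [0.0655,0.0459,-0.228],"grip": 0.7},
    {"translation": [0,-0.06,-0.02],"turn": [0.0982,0.0688,-0.342],"grip": 0.7},
    {"translation": [-0.01,-0.08,-0.03],"turn": [0.131,0.0918,-0.456],"grip": 0.7},
    {"translation": [-0.01,-0.1,-0.04],"turn": [0.1637,0.1147,-0.57],"grip": 0.7}
  ]
}}

```text
time: 16.47
position: [0.5387, -0.2005, 0.1865]
eef_rot: [[0.281, -0.949, 0.145], [-0.947, -0.298, -0.116], [0.153, -0.104, -0.983]]
wrist_force: [0.3, -0.2, 0.2]
grip_width: 0.85
```

Run:
```python
from h import *
s=bot.sense(); print(s["position"],s["q"].round(2)); R=downR(np.radians(-105.5)); plan(np.array([.538,-.26,.11]),R)
```

```text
[ 0.53867825 -0.2004953   0.18653805] [ 0.08 -0.21 -0.22  0.13 -1.42  0.2 ]
need [-0.0007 -0.0595 -0.0765] turn [ 0.1549  0.1085 -0.5652] deg 34.1 mm 97.0
```

Emit:
{"op": "arm_command", "data": {
  "moves": [
    {"translation": [0,-0.015,0],"turn": [0.031,0.0217,-0.113],"grip": 0.7},
    {"translation": [0,-0.03,-0.01],"turn": [0.062,0.0434,-0.226],"grip": 0.7},
    {"translation": [0,-0.045,-0.03],"turn": [0.093,0.0651,-0.339],"grip": 0.7},
    {"translation": [-0.0007,-0.0595,-0.055],"turn": [0.1239,0.0868,-0.4522],"grip": 0.7},
    {"translation": [-0.0007,-0.0595,-0.0765],"turn": [0.1549,0.1085,-0.5652],"grip": 0.7}
  ]
}}

```text
time: 16.88
position: [0.538, -0.2609, 0.1085]
eef_rot: [[-0.269, -0.963, -0.001], [-0.963, 0.269, -0.001], [0.001, 0.001, -1.0]]
wrist_force: [0.6, 0.7, -0.9]
grip_width: 0.849
```

Emit:
{"op": "arm_command", "data": {
  "moves": [
    {"translation": [0,0,0],"turn": [0,0,0],"grip": 0.7},
    {"translation": [0,0,0],"turn": [0,0,0],"grip": 0.7},
    {"translation": [0,0,0],"turn": [0,0,0],"grip": 0.7}
  ]
}}

```text
time: 17.13
position: [0.5392, -0.2594, 0.1124]
eef_rot: [[-0.259, -0.966, 0.003], [-0.966, 0.259, -0.004], [0.003, -0.004, -1.0]]
wrist_force: [-0.5, 0.4, 1.1]
grip_width: 0.843
```

Run:
```python
from h import *
c=grab("wrist","w18"); s=bot.sense(); print(s["time"],s["position"],s["eef_rot"].round(3).tolist(),s["grip_width"],s["wrist_force"])
W=cloud(c); T=(W-s["position"])@s["eef_rot"]*1e3; k=(np.hypot(W[...,0]-.538,W[...,1]+.26)<.03)&(W[...,2]>.075)&(W[...,2]<.092)
Q=T[k]; print("grip top tool",len(Q),Q.mean(0),np.percentile(Q,[2,98],axis=0).round(1).tolist(),cv2.minAreaRect(Q[:,:2].astype(np.float32)),"z",np.percentile(W[k][:,2],[50,95]), "world",W[k].mean(0))
v,u=np.mgrid[:400,:640]; print("px",u[k].mean(),v[k].mean(), "col",c["img"][k].mean(0))
k=(np.hypot(W[...,0]-.5225,W[...,1]+.318)<.025)&(W[...,2]>.066)&(W[...,2]<.092); print("knob",W[k].mean(0),len(W[k]))
```

```text
17.1833 [ 0.53950521 -0.2591194   0.1133132 ] [[-0.259, -0.966, 0.005], [-0.966, 0.259, -0.004], [0.003, -0.006, -1.0]] 0.853275063323429 [-0.32281948 -0.35423939 -0.55139088]
grip top tool 609 [ 2.72236318  1.68550184 29.59173711] [[-9.8, -4.2, 27.7], [13.1, 7.3, 35.5]] ((1.4844732284545898, 1.7613916397094727), (11.90713882446289, 23.82231330871582), 87.38784790039062) z [0.08409372 0.08528428] world [ 0.53731173 -0.26144183  0.08372067]
px 321.8210180623974 213.88998357963874 col [165.26436782 166.01149425 166.33004926]
knob [ 0.52216372 -0.31835162  0.07883562] 870
```

The target is a grey 23.8 × 11.9 mm wing, top at z 0.084, so it's the lock pin. The ball knob is 59 mm away. Descend and grip.

Emit:
{"op": "arm_command", "data": {
  "moves": [
    {"translation": [-0.0021,-0.001,-0.02],"turn": [0,0,0.04],"grip": 0.5},
    {"translation": [-0.0021,-0.001,-0.045],"turn": [0,0,0.04],"grip": 0.5},
    {"translation": [-0.0021,-0.001,-0.07],"turn": [0,0,0.04],"grip": 0.5},
    {"translation": [-0.0021,-0.001,-0.085],"turn": [0,0,0.04],"grip": 0.5},
    {"translation": [-0.0021,-0.001,-0.089],"turn": [0,0,0.04],"grip": 0.5}
  ]
}}

```text
time: 17.6
position: [0.5359, -0.2589, 0.0211]
eef_rot: [[-0.22, -0.975, 0.001], [-0.975, 0.22, -0.002], [0.002, -0.001, -1.0]]
wrist_force: [-0.5, -1.2, -0.1]
grip_width: 0.749
```

Emit:
{"op": "arm_command", "data": {
  "moves": [
    {"translation": [0,0,0],"turn": [0,0,0],"grip": 0.5},
    {"translation": [0,0,0],"turn": [0,0,0],"grip": -1},
    {"translation": [0,0,0],"turn": [0,0,0],"grip": -1},
    {"translation": [0,0,0],"turn": [0,0,0],"grip": -1},
    {"translation": [0,0,0],"turn": [0,0,0],"grip": -1}
  ],
  "newtons": 70
}}

```text
time: 18.02
position: [0.5375, -0.2602, 0.0239]
eef_rot: [[-0.223, -0.975, 0.004], [-0.975, 0.223, -0.003], [0.002, -0.005, -1.0]]
wrist_force: [0.2, -0.1, -0.5]
grip_width: 0.184
```

Emit:
{"op": "arm_command", "data": {
  "moves": [
    {"translation": [0,0,0],"turn": [0,0,0],"grip": -1},
    {"translation": [0,0,0],"turn": [0,0,0],"grip": -1},
    {"translation": [0,0,0],"turn": [0,0,0],"grip": -1}
  ]
}}

```text
time: 18.27
position: [0.5374, -0.2603, 0.0238]
eef_rot: [[-0.223, -0.975, 0.004], [-0.975, 0.223, -0.003], [0.002, -0.005, -1.0]]
wrist_force: [-0.1, 1.6, 6.1]
grip_width: 0.124
```

Emit:
{"op": "arm_command", "data": {
  "moves": [
    {"translation": [0,0,0.02],"turn": [0,0,0],"grip": -1},
    {"translation": [0,0,0.045],"turn": [0,0,0],"grip": -1},
    {"translation": [0,0,0.075],"turn": [0,0,0],"grip": -1},
    {"translation": [0,0.01,0.11],"turn": [0,0,0.05],"grip": -1},
    {"translation": [-0.005,0.03,0.14],"turn": [0,0,0.15],"grip": -1}
  ]
}}

```text
time: 18.68
position: [0.5314, -0.231, 0.1635]
eef_rot: [[-0.075, -0.997, 0.001], [-0.997, 0.075, -0.003], [0.002, -0.001, -1.0]]
wrist_force: [0.4, 0.9, -0.4]
grip_width: 0.124
```

Run:
```python
from h import *
s=bot.sense(); print(s["time"],s["position"],s["grip_width"],s["wrist_force"])
A=axes(YAW); pos=FOOT+A@[-.0756,0.0001,.014+.120]; R=toolR(YAW); plan(pos,R)
rv=Ro.from_matrix(R@s["eef_rot"].T).as_rotvec(); n=int(np.ceil(np.linalg.norm(rv)/.122)); print(n,(rv/n).round(4), ((pos-s["position"])/n).round(4)); 
for k in range(1,6): print((rv/n*k).round(4))
```

```text
18.6833 [ 0.53138311 -0.23100442  0.16346718] 0.12351467890214639 [ 0.43053392  0.86289914 -0.41028209]
need [-0.0375  0.2271  0.0148] turn [-0.4403 -0.3726  1.5213] deg 93.2 mm 230.6
14 [-0.0314 -0.0266  0.1087] [-0.0027  0.0162  0.0011]
[-0.0314 -0.0266  0.1087]
[-0.0629 -0.0532  0.2173]
[-0.0943 -0.0798  0.326 ]
[-0.1258 -0.1065  0.4347]
[-0.1572 -0.1331  0.5433]
```

Emit:
{"op": "arm_command", "data": {
  "moves": [
    {"translation": [-0.003,0.016,0.008],"turn": [-0.0314,-0.0266,0.1087],"grip": -1},
    {"translation": [-0.005,0.032,0.016],"turn": [-0.0629,-0.0532,0.2173],"grip": -1},
    {"translation": [-0.008,0.048,0.024],"turn": [-0.0943,-0.0798,0.326],"grip": -1},
    {"translation": [-0.011,0.064,0.03],"turn": [-0.1258,-0.1065,0.4347],"grip": -1},
    {"translation": [-0.013,0.081,0.03],"turn": [-0.1572,-0.1331,0.5433],"grip": -1}
  ]
}}

```text
time: 19.1
position: [0.5189, -0.1484, 0.1937]
eef_rot: [[0.442, -0.88, 0.174], [-0.879, -0.464, -0.114], [0.181, -0.102, -0.978]]
wrist_force: [-0.3, 1.4, -0.0]
grip_width: 0.127
```

Emit:
{"op": "arm_command", "data": {
  "moves": [
    {"translation": [-0.003,0.016,0],"turn": [-0.0314,-0.0266,0.1087],"grip": -1},
    {"translation": [-0.005,0.032,0],"turn": [-0.0629,-0.0532,0.2173],"grip": -1},
    {"translation": [-0.008,0.048,0],"turn": [-0.0943,-0.0798,0.326],"grip": -1},
    {"translation": [-0.011,0.064,0],"turn": [-0.1258,-0.1065,0.4347],"grip": -1},
    {"translation": [-0.013,0.081,0],"turn": [-0.1572,-0.1331,0.5433],"grip": -1}
  ]
}}

```text
time: 19.52
position: [0.5053, -0.0674, 0.1919]
eef_rot: [[0.787, -0.496, 0.367], [-0.49, -0.864, -0.117], [0.375, -0.087, -0.923]]
wrist_force: [0.4, -0.5, -0.3]
grip_width: 0.121
```

Run:
```python
from h import *
s=bot.sense(); print(s["time"],s["position"],s["q"].round(2))
A=axes(YAW); pos=FOOT+A@[-.0756,0.0001,.014+.120]; R=toolR(YAW); plan(pos,R)
rv=Ro.from_matrix(R@s["eef_rot"].T).as_rotvec(); print([(rv/4*k).round(4).tolist() for k in (1,2,3,4)])
```

```text
19.5167 [ 0.50526449 -0.06737033  0.19191623] [ 0.48 -0.63 -0.61  0.29 -1.32  0.52]
need [-0.0114  0.0634 -0.0137] turn [-0.1255 -0.106   0.4288] deg 26.3 mm 65.9
[[-0.0314, -0.0265, 0.1072], [-0.0628, -0.053, 0.2144], [-0.0941, -0.0795, 0.3216], [-0.1255, -0.106, 0.4288]]
```

Emit:
{"op": "arm_command", "data": {
  "moves": [
    {"translation": [-0.003,0.016,0],"turn": [-0.0314,-0.0265,0.1072],"grip": -1},
    {"translation": [-0.006,0.032,-0.004],"turn": [-0.0628,-0.053,0.2144],"grip": -1},
    {"translation": [-0.009,0.048,-0.009],"turn": [-0.0941,-0.0795,0.3216],"grip": -1},
    {"translation": [-0.0114,0.0634,-0.0137],"turn": [-0.1255,-0.106,0.4288],"grip": -1},
    {"translation": [-0.0114,0.0634,-0.0137],"turn": [-0.1255,-0.106,0.4288],"grip": -1}
  ]
}}

```text
time: 19.93
position: [0.4932, -0.0032, 0.1765]
eef_rot: [[0.864, -0.084, 0.497], [-0.073, -0.996, -0.041], [0.499, -0.001, -0.867]]
wrist_force: [0.2, -0.0, -0.6]
grip_width: 0.132
```

Emit:
{"op": "arm_command", "data": {
  "moves": [
    {"translation": [0,0,0],"turn": [0,0,0],"grip": -1},
    {"translation": [0,0,0],"turn": [0,0,0],"grip": -1},
    {"translation": [0,0,0],"turn": [0,0,0],"grip": -1}
  ]
}}

```text
time: 20.18
position: [0.4946, -0.0052, 0.1794]
eef_rot: [[0.863, -0.093, 0.497], [-0.082, -0.996, -0.045], [0.499, -0.002, -0.867]]
wrist_force: [0.3, 0.3, -1.1]
grip_width: 0.126
```

Run:
```python
from h import *
c=grab("wrist","w19"); s=bot.sense(); print(s["time"],s["position"],s["grip_width"]); A=axes(YAW); plan(FOOT+A@[-.0756,0.0001,.134],toolR(YAW))
W=cloud(c); L=(W-FOOT)@A*1e3; T=(W-s["position"])@s["eef_rot"]*1e3; v,u=np.mgrid[:400,:640]
for v_ in range(180,320,5): print(v_,L[v_,316].round(1),L[v_,320].round(1),T[v_,320].round(1),c["img"][v_,320])
# jig features
B=L[(abs(L[...,2]-49)<2)&(abs(L[...,0])<30)&(abs(L[...,1])<30)]; print("boss top",np.percentile(B,[1,50,99],axis=0).round(1).tolist(),len(B))
a=L[(abs(L[...,2]-25)<3)&(L[...,0]<-25)&(L[...,0]>-100)&(abs(L[...,1])<22)]; print("arm",np.percentile(a,[1,50,99],axis=0).round(1).tolist(), len(a))
k=(T[...,2]>-60)&(T[...,2]<25)&(abs(T[...,0])<30)&(abs(T[...,1])<13)
for z in range(-36,22,4):
    q=T[k&(abs(T[...,2]-z)<2)]
    if len(q): print("pin z",z,len(q),"y",np.percentile(q[:,1],[2,98]).round(1),"xmax",q[:,0].max().round(1))
```

```text
20.2333 [ 0.49459772 -0.00527315  0.17925448] 0.12930651225281084
need [-0.0007  0.0013 -0.001 ] turn [-0.0021 -0.0011  0.0077] deg 0.5 mm 1.8
180 [-66.5   2.2  25.2] [-66.3  -1.5  25.8] [  8.2   0.  108.6] [232 228 224]
185 [-81.1   2.6 -12.1] [-91.2  -1.7 -50.3] [-16.6   0.2 184.8] [58 58 55]
190 [-81.2   2.5   6.7] [-81.2  -1.5   6.8] [-6.600e+00  1.000e-01  1.277e+02] [103 103 101]
195 [-81.5   2.3  22.9] [-83.2  -1.4  17.4] [-8.600e+00  1.000e-01  1.171e+02] [197 193 189]
200 [-86.2   2.4  23.5] [-85.8  -1.4  25.2] [-1.120e+01  1.000e-01  1.093e+02] [239 235 231]
205 [-98.5   2.7   1.4] [-98.4  -1.4   1.9] [-2.390e+01  1.000e-01  1.326e+02] [141 138 133]
210 [-103.9    2.7    1.6] [-104.1   -1.3    1. ] [-2.960e+01  1.000e-01  1.335e+02] [81 83 77]
215 [-122.     3.2  -32.8] [-122.3   -1.4  -33.5] [-47.6   0.2 168.1] [83 84 80]
220 [-126.8    3.2  -29.6] [-126.8   -1.3  -29.5] [-52.2   0.2 164. ] [83 84 80]
225 [-71.8   1.5 122.3] [-69.2  -1.  128.8] [ 5.2 -0.2  5.7] [184 182 181]
230 [-69.1   1.3 136.8] [-68.9  -1.  137.4] [ 5.5 -0.2 -2.9] [191 190 189]
235 [-69.2   1.3 143.9] 
[... 1174 characters left out ...]
.5  -0.7 194. ] [ -8.2  -0.3 -59.5] [173 171 170]
315 [-222.3    3.9   13.3] [-222.4   -0.5   13.1] [-147.9    0.2  121.5] [106 115 124]
boss top [[-19.1, -17.8, 47.2], [3.5, 0.1, 48.9], [16.7, 17.4, 50.5]] 1434
arm [[-88.7, -14.5, 22.6], [-54.4, -1.4, 24.9], [-25.8, 11.5, 26.6]] 1596
pin z -36 84 y [-6.  5.] xmax 13.4
pin z -32 23 y [-7.6  6.5] xmax 12.6
pin z -28 49 y [-8.4  7.4] xmax 11.8
pin z -16 2 y [0.3 0.9] xmax 5.8
pin z -12 42 y [-4.3  3.3] xmax 6.0
pin z -8 50 y [-4.8  3.8] xmax 6.3
pin z -4 38 y [-5.5  3.5] xmax 6.0
pin z 0 40 y [-4.5  4. ] xmax 6.0
pin z 4 21 y [-4.5  3.9] xmax 5.9
pin z 8 4 y [-2.  1.] xmax 5.0
pin z 12 6 y [-3.3  0.4] xmax 4.1
pin z 16 3 y [-1.4 -0.2] xmax 3.0
```

Run:
```python
from h import *
c=load("w19"); A=axes(YAW); L=(cloud(c)-FOOT)@A*1e3; np.set_printoptions(linewidth=200)
for v in range(176,204,3): print(v,[f"{u}:{L[v,u][0]:.0f},{L[v,u][1]:.1f},{L[v,u][2]:.0f}" for u in range(298,344,3)])
e=L[(abs(L[...,2]-25)<2.5)&(L[...,0]<-68)&(L[...,0]>-95)&(abs(L[...,1])<20)]; print("eye y",np.percentile(e[:,1],[.5,99.5]),"x",np.percentile(e[:,0],.5))
pd=L[(abs(L[...,2]-15)<2.5)&(L[...,0]<-60)&(L[...,0]>-96)&(abs(L[...,1])<20)]; print("pad y",np.percentile(pd[:,1],[.5,99.5]),"x",np.percentile(pd[:,0],[.5,99.5]),len(pd))
print(A@[-.0015,0,0])
```

```text
176 ['298:-68,20.3,-0', '301:-65,16.4,16', '304:-65,13.6,14', '307:-65,10.8,14', '310:-63,7.6,25', '313:-63,4.9,23', '316:-63,2.1,24', '319:-63,-0.6,24', '322:-63,-3.4,24', '325:-63,-6.1,25', '328:-63,-8.9,24', '331:-63,-11.6,24', '334:-65,-14.9,14', '337:-68,-18.4,2', '340:-69,-21.5,1', '343:-69,-24.4,1']
179 ['298:-71,20.3,1', '301:-68,16.5,15', '304:-68,13.7,15', '307:-68,10.8,14', '310:-66,7.7,24', '313:-65,4.9,25', '316:-66,2.2,25', '319:-65,-0.6,26', '322:-66,-3.3,25', '325:-66,-6.1,25', '328:-66,-8.8,25', '331:-66,-11.6,24', '334:-68,-14.8,16', '337:-72,-18.5,1', '340:-72,-21.5,1', '343:-72,-24.5,1']
182 ['298:-74,20.4,1', '301:-71,16.6,15', '304:-71,13.8,14', '307:-69,10.6,23', '310:-68,7.7,25', '313:-68,5.0,25', '316:-69,2.2,24', '319:-69,-0.6,24', '322:-69,-3.3,24', '325:-68,-6.1,25', '328:-68,-8.8,26', '331:-69,-11.7,24', '334:-69,-14.5,23', '337:-75,-18.5,2', '340:-75,-21.6,-0', '343:-75,-24.5,1']
185 ['298:-77,20.4,2', '301:-74,16.7,14', '304:-74,13.8,15', '307:-71,10.5,25', '310:-71,7.8,25', '313:-72,5.0,23', '316:-81,2.6,-12', '319:-91,-0.5,-51', '322:-80,-3.6,-10', '3
[... 1437 characters left out ...]
,15', '310:-86,8.0,25', '313:-86,5.2,25', '316:-86,2.4,24', '319:-86,-0.4,25', '322:-86,-3.2,25', '325:-86,-6.1,25', '328:-86,-8.9,24', '331:-86,-11.7,24', '334:-89,-14.9,16', '337:-93,-18.6,2', '340:-94,-21.8,1', '343:-94,-24.9,-0']
203 ['298:-96,21.0,1', '301:-97,18.0,0', '304:-92,14.2,15', '307:-92,11.3,15', '310:-92,8.4,14', '313:-92,5.4,15', '316:-89,2.4,25', '319:-89,-0.4,26', '322:-89,-3.2,25', '325:-89,-6.1,24', '328:-92,-9.2,15', '331:-92,-12.1,14', '334:-92,-15.0,15', '337:-97,-18.7,1', '340:-97,-21.8,0', '343:nan,nan,nan']
eye y [-15.42135486  12.54558703] x -89.87955304843116
pad y [-16.93244837  17.02427797] x [-92.27927607 -60.15316076] 365
[-0.00129429  0.00011096 -0.00075   ]
```

Hole at (-75.3, 0.0), eye at (-74.8,-1.7), pin axis at (-73.9,-0.85), with 137.7 mm to travel along the axis. First I'll bring the tip just above the eye and re-measure.

Run:
```python
from h import *
A=axes(YAW)
for z in (0,-.03,-.06,-.09): print((A@[-.0012,.0005,z]).round(4))
```

```text
[-0.001   0.0006 -0.0006]
[ 0.014  -0.0007 -0.0266]
[ 0.0289 -0.002  -0.0526]
[ 0.0438 -0.0033 -0.0785]
```

Emit:
{"op": "arm_command", "data": {
  "moves": [
    {"translation": [0.014,-0.0007,-0.0266],"turn": [-0.0021,-0.0011,0.0077],"grip": -1},
    {"translation": [0.0289,-0.002,-0.0526],"turn": [-0.0021,-0.0011,0.0077],"grip": -1},
    {"translation": [0.04,-0.003,-0.072],"turn": [-0.0021,-0.0011,0.0077],"grip": -1},
    {"translation": [0.0438,-0.0033,-0.0785],"turn": [-0.0021,-0.0011,0.0077],"grip": -1},
    {"translation": [0.0438,-0.0033,-0.0785],"turn": [-0.0021,-0.0011,0.0077],"grip": -1}
  ]
}}

```text
time: 20.65
position: [0.5376, -0.0095, 0.0979]
eef_rot: [[0.865, -0.086, 0.495], [-0.073, -0.996, -0.045], [0.497, 0.003, -0.868]]
wrist_force: [0.3, 0.2, 0.4]
grip_width: 0.125
```

Emit:
{"op": "arm_command", "data": {
  "moves": [
    {"translation": [0,0,0],"turn": [0,0,0],"grip": -1},
    {"translation": [0,0,0],"turn": [0,0,0],"grip": -1},
    {"translation": [0,0,0],"turn": [0,0,0],"grip": -1}
  ]
}}

```text
time: 20.9
position: [0.5387, -0.0075, 0.1026]
eef_rot: [[0.861, -0.083, 0.501], [-0.072, -0.997, -0.041], [0.503, -0.001, -0.864]]
wrist_force: [-0.4, 0.2, 0.7]
grip_width: 0.126
```

```bash
cat > pin.py <<'E'
from h import *
def pinmeas(c):
    L=(cloud(c)-FOOT)@axes(YAW)*1e3; v,u=np.mgrid[:400,:640]
    top=L[(u>295)&(u<345)&(v>262)&(v<312)&(abs(L[...,1])<12)&(abs(L[...,0]+74)<16)]; zt=np.median(top[:,2]); print("top z",zt.round(2),"x",np.percentile(top[abs(top[:,2]-zt)<2][:,0],[1,99]).round(2),"y",np.percentile(top[abs(top[:,2]-zt)<2][:,1],[2,98]).round(2))
    for d in (10,20,35,40,45,50,55,60,65,70):
        q=L[(abs(L[...,2]-zt+d)<2.5)&(abs(L[...,0]+74)<18)&(abs(L[...,1])<13)&(u>290)&(u<350)&(v>200)]
        if len(q)>3: print("d",d,len(q),"xfront",np.percentile(q[:,0],90).round(2),"y",np.percentile(q[:,1],[3,97]).round(2))
    return L
E
python3 - <<'E'
from pin import *
c=grab("wrist","w20"); s=bot.sense(); print(s["time"],s["position"],s["wrist_force"],s["grip_width"]); plan(s["position"],toolR(YAW))
print("prev");pinmeas(load("w19")); print("now"); L=pinmeas(c)
pd=L[(abs(L[...,2]-15)<2.5)&(L[...,0]<-60)&(L[...,0]>-96)&(abs(L[...,1])<20)]; print("pad y",np.percentile(pd[:,1],[.5,99.5]) if len(pd) else 0,len(pd))
e=L[(abs(L[...,2]-25)<2)&(L[...,0]<-62)&(L[...,0]>-95)&(abs(L[...,1])<20)]; print("eye y",np.percentile(e[:,1],[.5,99.5]),len(e))
E
```

```text
20.95 [ 0.53854925 -0.00745693  0.10226835] [-0.03616356 -0.12185404 -0.7833715 ] 0.12397704332521331
need [0. 0. 0.] turn [-0.001   0.0029 -0.003 ] deg 0.2 mm 0.0
prev
top z 195.13 x [-82.43 -61.53] y [-8.64  7.07]
d 10 287 xfront -61.36 y [-11.81  10.94]
d 20 231 xfront -61.35 y [-11.85  11.05]
d 35 5 xfront -62.92 y [-2.23  7.62]
d 45 14 xfront -68.58 y [-3.54  2.16]
d 50 51 xfront -68.58 y [-4.65  3.29]
d 55 53 xfront -68.64 y [-5.03  3.91]
d 60 53 xfront -68.82 y [-5.18  3.75]
d 65 23 xfront -68.67 y [-4.9   3.02]
d 70 7 xfront -70.15 y [-2.19  1.88]
now
top z 106.56 x [-82.91 -61.95] y [-7.51  8.37]
d 10 293 xfront -61.8 y [-11.31  11.88]
d 20 231 xfront -61.73 y [-10.8   11.91]
d 35 4 xfront -63.92 y [-0.19  5.56]
d 45 12 xfront -68.82 y [-1.54  3.66]
d 50 55 xfront -68.91 y [-3.14  5.04]
d 55 55 xfront -68.92 y [-3.55  5.4 ]
d 60 53 xfront -68.91 y [-3.35  5.29]
d 65 20 xfront -68.97 y [-3.4  5. ]
d 70 7 xfront -70.3 y [-0.64  2.9 ]
pad y [-16.82708441  17.07138888] 571
eye y [-15.56143958  12.46814348] 887
```

Run:
```python
from h import *
A=axes(YAW)
for z in (0,-.005,-.010,-.015): print((A@[-.0013,-.0011,z]).round(4))
```

```text
[-0.0012 -0.001  -0.0006]
[ 0.0013 -0.0012 -0.005 ]
[ 0.0038 -0.0014 -0.0093]
[ 0.0063 -0.0016 -0.0136]
```

Emit:
{"op": "arm_command", "data": {
  "moves": [
    {"translation": [-0.0012,-0.001,-0.0006],"turn": [-0.001,0.0029,-0.003],"grip": -1},
    {"translation": [-0.0012,-0.001,-0.0006],"turn": [-0.001,0.0029,-0.003],"grip": -1},
    {"translation": [-0.0012,-0.001,-0.0006],"turn": [-0.001,0.0029,-0.003],"grip": -1}
  ]
}}

```text
time: 21.2
position: [0.537, -0.0088, 0.1002]
eef_rot: [[0.864, -0.086, 0.497], [-0.074, -0.996, -0.044], [0.499, 0.001, -0.867]]
wrist_force: [-0.8, 0.6, -0.8]
grip_width: 0.124
```

Run:
```python
from pin import *
c=grab("wrist","w21"); s=bot.sense(); print(s["time"],s["position"],s["wrist_force"]); plan(s["position"],toolR(YAW)); L=pinmeas(c)
pd=L[(abs(L[...,2]-15)<2.5)&(L[...,0]<-60)&(L[...,0]>-96)&(abs(L[...,1])<20)]; print("pad y",np.percentile(pd[:,1],[.5,99.5]) if len(pd) else 0,"x",pd[:,0].min())
```

```text
21.25 [ 0.53696177 -0.00880238  0.10010718] [ 0.28910705 -0.27804177 -0.15126444]
need [0. 0. 0.] turn [ 0.001  -0.0019  0.0002] deg 0.1 mm 0.0
top z 105.36 x [-85.24 -64.25] y [-8.44  7.06]
d 10 288 xfront -64.08 y [-11.82  11.05]
d 20 224 xfront -64.1 y [-11.72  10.98]
d 45 13 xfront -71.17 y [-3.24  1.72]
d 50 53 xfront -71.34 y [-4.54  3.37]
d 55 54 xfront -71.41 y [-4.95  4.05]
d 60 49 xfront -71.39 y [-5.06  3.89]
d 65 25 xfront -71.51 y [-4.13  3.52]
d 70 6 xfront -72.92 y [-2.08  0.85]
pad y [-16.79484873  17.04808992] x -92.63438530042242
```

Emit:
{"op": "arm_command", "data": {
  "moves": [
    {"translation": [0.0009,0,0.0005],"turn": [0,0,0],"grip": -1},
    {"translation": [0.0009,0,0.0005],"turn": [0,0,0],"grip": -1},
    {"translation": [0.0009,0,0.0005],"turn": [0,0,0],"grip": -1}
  ]
}}

```text
time: 21.5
position: [0.5379, -0.009, 0.1003]
eef_rot: [[0.864, -0.086, 0.496], [-0.074, -0.996, -0.044], [0.498, 0.001, -0.867]]
wrist_force: [0.3, 0.4, -0.6]
grip_width: 0.124
```

Run:
```python
from pin import *
c=grab("wrist","w22"); s=bot.sense(); print(s["time"],s["position"],s["wrist_force"]); pinmeas(c)
```

```text
21.55 [ 0.53784375 -0.00900612  0.10024052] [-0.11487122 -0.28355476 -1.70372406]
top z 104.86 x [-84.43 -63.31] y [-8.65  7.18]
d 10 296 xfront -63.23 y [-11.81  10.92]
d 20 237 xfront -63.22 y [-11.83  11.15]
d 35 6 xfront -64.88 y [-8.14  7.62]
d 45 12 xfront -70.63 y [-3.59  2.17]
d 50 53 xfront -70.55 y [-4.68  3.53]
d 55 53 xfront -70.58 y [-5.07  3.9 ]
d 60 51 xfront -70.49 y [-5.23  3.75]
d 65 27 xfront -70.63 y [-4.24  3.32]
d 70 7 xfront -71.81 y [-2.2   1.32]
```

Axis at (-75.6,-0.5), tip at z 29, so it's aligned within the play. Insert in stages.

Emit:
{"op": "arm_command", "data": {
  "moves": [
    {"translation": [0.003,-0.0003,-0.0052],"turn": [0,0,0],"grip": -1},
    {"translation": [0.006,-0.0005,-0.0104],"turn": [0,0,0],"grip": -1},
    {"translation": [0.009,-0.0008,-0.0156],"turn": [0,0,0],"grip": -1}
  ]
}}

```text
time: 21.8
position: [0.547, -0.0098, 0.0838]
eef_rot: [[0.864, -0.086, 0.496], [-0.074, -0.996, -0.044], [0.498, 0.002, -0.867]]
wrist_force: [0.5, 0.0, -0.7]
grip_width: 0.128
```

Emit:
{"op": "arm_command", "data": {
  "moves": [
    {"translation": [0.0025,-0.0002,-0.0043],"turn": [0,0,0],"grip": -1},
    {"translation": [0.005,-0.0004,-0.0087],"turn": [0,0,0],"grip": -1}
  ]
}}

```text
time: 21.97
position: [0.552, -0.0104, 0.075]
eef_rot: [[0.864, -0.086, 0.495], [-0.074, -0.996, -0.044], [0.497, 0.002, -0.868]]
wrist_force: [0.5, 1.1, -0.9]
grip_width: 0.125
```

Emit:
{"op": "arm_command", "data": {
  "moves": [
    {"translation": [0.0025,-0.0002,-0.0043],"turn": [0,0,0],"grip": -1},
    {"translation": [0.005,-0.0004,-0.0087],"turn": [0,0,0],"grip": -1},
    {"translation": [0.0075,-0.0006,-0.013],"turn": [0,0,0],"grip": -1},
    {"translation": [0.009,-0.0008,-0.0156],"turn": [0,0,0],"grip": -1}
  ]
}}

```text
time: 22.3
position: [0.5609, -0.0111, 0.0595]
eef_rot: [[0.864, -0.086, 0.495], [-0.074, -0.996, -0.044], [0.497, 0.002, -0.868]]
wrist_force: [-0.2, 0.0, -2.2]
grip_width: 0.122
```

Run:
```python
from pin import *
c=grab("wrist","w23"); s=bot.sense(); print(s["time"],s["position"],s["wrist_force"],s["grip_width"]); L=pinmeas(c)
B=L[(abs(L[...,2]-49)<2)&(abs(L[...,0])<30)&(abs(L[...,1])<30)]; print("boss top",np.percentile(B,[1,50,99],axis=0).round(1).tolist(),len(B))
```

```text
22.35 [ 0.5608547  -0.01112437  0.05916292] [-0.1152893   0.8950135  -1.63390221] 0.1251542831268566
top z 58.07 x [-84.55 -63.75] y [-8.7   6.79]
d 10 285 xfront -63.53 y [-11.95  10.54]
d 20 224 xfront -63.65 y [-11.8  10.9]
d 35 838 xfront -57.28 y [-12.25   9.67]
d 40 36 xfront -63.15 y [-12.83  12.86]
d 45 106 xfront -58.78 y [10.18 12.94]
d 50 13 xfront -58.51 y [10.96 12.81]
d 55 19 xfront -56.73 y [11.23 12.58]
boss top [[-19.1, -17.9, 47.2], [4.4, -0.1, 49.0], [16.4, 17.6, 50.5]] 6411
```

Emit:
{"op": "arm_command", "data": {
  "moves": [
    {"translation": [0.0004,0,-0.0007],"turn": [0,0,0],"grip": -1},
    {"translation": [0.0008,-0.0001,-0.0014],"turn": [0,0,0],"grip": -1},
    {"translation": [0.0008,-0.0001,-0.0014],"turn": [0,0,0],"grip": -1}
  ]
}}

```text
time: 22.6
position: [0.5618, -0.011, 0.0593]
eef_rot: [[0.864, -0.086, 0.496], [-0.074, -0.996, -0.044], [0.498, 0.001, -0.867]]
wrist_force: [-0.2, 0.4, -0.9]
grip_width: 0.13
```

Emit:
{"op": "arm_command", "data": {
  "moves": [
    {"translation": [0,0,0],"turn": [0,0,0],"grip": 0},
    {"translation": [0,0,0],"turn": [0,0,0],"grip": 0},
    {"translation": [0,0,0],"turn": [0,0,0],"grip": 0},
    {"translation": [0,0,0],"turn": [0,0,0],"grip": 0},
    {"translation": [-0.005,0.0004,0.0087],"turn": [0,0,0],"grip": 0}
  ]
}}

```text
time: 23.02
position: [0.556, -0.0111, 0.0658]
eef_rot: [[0.865, -0.086, 0.494], [-0.074, -0.996, -0.045], [0.496, 0.003, -0.869]]
wrist_force: [0.3, 0.6, 0.6]
grip_width: 0.499
```

Emit:
{"op": "arm_command", "data": {
  "moves": [
    {"translation": [-0.01,0.0009,0.0173],"turn": [0,0,0],"grip": 0},
    {"translation": [-0.02,0.0017,0.0346],"turn": [0,0,0],"grip": 0},
    {"translation": [-0.035,0.003,0.0606],"turn": [0,0,0],"grip": 0},
    {"translation": [-0.05,0.0043,0.0866],"turn": [0,0,0],"grip": 0},
    {"translation": [-0.05,0.0043,0.0866],"turn": [0,0,0],"grip": 0}
  ]
}}

```text
time: 23.43
position: [0.5074, -0.0056, 0.162]
eef_rot: [[0.859, -0.085, 0.504], [-0.075, -0.996, -0.04], [0.506, -0.003, -0.863]]
wrist_force: [0.6, 0.5, 1.4]
grip_width: 0.5
```

Run:
```python
from h import *
c=grab("wrist","w24"); s=bot.sense(); print(s["time"],s["position"],s["wrist_force"],s["grip_width"])
L=(cloud(c)-FOOT)@axes(YAW)*1e3
def rep(n,k):
    q=L[k]; print(n,len(q),np.percentile(q,[1,50,99],axis=0).round(1).tolist() if len(q) else "")
rep("pin top",(abs(L[...,0]+75)<15)&(abs(L[...,1])<15)&(L[...,2]>45)&(L[...,2]<75))
rep("collar",(abs(L[...,0]+75)<16)&(abs(L[...,1])<16)&(L[...,2]>27.5)&(L[...,2]<33))
rep("arm",(L[...,0]<-25)&(L[...,0]>-60)&(abs(L[...,1])<13)&(abs(L[...,2]-25)<3))
rep("boss",(abs(L[...,0])<25)&(abs(L[...,1])<25)&(abs(L[...,2]-49)<2.5))
t=grab("top","top9"); W=cloud(t)
for n,p in (("knob",(.522,-.317)),("cal",(.708,-.2185)),("cup",(.7315,.2737))):
    for tag in ("top0","top9"):
        X=cloud(load(tag)); k=(np.hypot(X[...,0]-p[0],X[...,1]-p[1])<.035)&(X[...,2]>(.062 if n=="knob" else .012))&(X[...,2]<.1); print(n,tag,X[k].mean(0).round(4),k.sum())
```

```text
23.4833 [ 0.50739104 -0.00539809  0.15889116] [ 0.89953957  0.18642188 -0.5494681 ] 0.496863987264107
pin top 485 [[-87.7, -6.5, 46.3], [-74.7, -0.2, 56.6], [-64.6, 5.2, 58.2]]
collar 149 [[-83.9, -10.9, 27.6], [-75.8, -7.0, 28.9], [-64.8, 10.1, 32.8]]
arm 1095 [[-59.7, -12.1, 22.7], [-41.9, -1.1, 25.0], [-25.3, 9.8, 26.6]]
boss 1753 [[-18.9, -17.8, 46.6], [2.5, -0.2, 48.9], [16.8, 17.5, 50.5]]
knob top0 [ 0.5221 -0.3169  0.0771] 49
knob top9 [ 0.5218 -0.3169  0.0772] 49
cal top0 [ 0.7113 -0.217   0.03  ] 174
cal top9 [ 0.7112 -0.2171  0.03  ] 172
cup top0 [0.7302 0.2765 0.0202] 97
cup top9 [0.7299 0.2768 0.0203] 97
```

The pin is home: collar top at 28.9, which is the eye top 25 plus 4. Everything else is unmoved, and the gripper is clear and open.

```bash
python3 -c "
from bench import bot
print(bot.close_job())"
```

```text
the job is handed in; nothing more can be done
None
```

The job is done and handed in at about 23.5 s of the 72 s allowed; no verdict was reported. The spacer and then the crank were slid fully home on the keyed spindle. The grey wing-grip pin went through the eye into the hole and was released.

**Last checks, from wrist-camera depth (the jig frame I used reads about 1 mm high):**
- **Crank:** boss top at 48.9 mm and arm top at 25.0 mm, against 49 and 25 expected when home.
- **Pin:** collar top at 28.9 mm (29 expected) and pin top at about 57 mm (57 expected), so the collar rests on the crank. Its axis was within about 1 mm of the hole.
- **Spacer:** seated before the crank went on, with its top at 14.8 mm (15 expected).
- **Left alone:** the round-knobbed pin, caliper and cup are all within 0.5 mm of where they started. The gripper was open and clear at hand-in.

**What disagreed:**
- **TCP offset:** all three cameras showed the real fingertips about 37 mm behind the reported TCP. This made the first spacer grasp close on air without moving anything; I allowed for it afterwards.
- **Position drift:** the reported arm position and the camera positions differed by 2–4 mm, so I aligned parts by camera only.
- **Eye offset:** the eye sits about 1.7 mm sideways of the hole within the crank's play, inside the 10 mm limit.

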